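Shut the feed hopper's gate and tip a tray of test blocks in

TASK

Charge the feed hopper with the used test blocks: first take the gate blade out of its stand and slide it edgewise down into the channel at the hopper's outlet until it is fully home. Then pick up the scoop tray by its bridge handle and tip its three blocks into the hopper over its open mouth, all together, and set the empty tray back on the bench, flat and the right way up. Leave the other things on the bench where they are.

Things in the scene. Friction and masses are not known exactly. Their poses are not given: they have to be found in the camera images.
- hopper: Fixed bare-metal feed hopper on the bench. Origin: bench level, under the basin's centre; z up. Its -x side is the front, with outlet (90 mm wide, 34 to 90 mm above the bench), gate channel and a spout reaching to x = -167 mm. The basin floor slopes from 80 mm high at the back down to 34 mm at the front wall. Without the gate, blocks can slide out.
- hopper_mouth (a point): Centre of the hopper's open mouth, 145 mm above the bench; axes as the hopper's. Inside, the basin reaches from -85 to +85 mm in x and y; walls 4 mm thick; a rolled edge on the rim reaches 149 mm above the bench.
- gate_seat (a point): Fixed point: middle of the gate channel's floor, 34 mm above the bench, 94 mm in front (-x) of the hopper's centre; axes as the hopper's. The channel, 10 mm (x) by 120 mm (y), is open at the top; rails rise to 145 mm above the bench, flared lead-ins to 158 mm. The blade's foot must rest here, upright, thickness along x (either face forward).
- tray: Loose steel scoop tray; origin at the centre of its underside, z up, mouth at -x. 150 (x) x 130 (y) mm; floor 3 mm, walls 26 mm high at back (+x) and sides; the -x end is open, its last 25 mm of floor ramping up 5 mm. 0.25 kg, with blocks about 0.52 kg. Smooth floor: the blocks slide out when the mouth is tilted down about 35 degrees or more.
- gate_stand: Fixed plain grey slotted stand, 62 (x) x 134 (y) x 54 mm high, origin at the centre of its underside. A slot 9 mm wide along its y holds the gate upright; the slot floor is 12 mm above the bench, so the gate must be raised 45 mm to come free.
- gate_handle (a point): Centre of the grey grip on top of the loose gate blade, 159 mm above the blade's foot. Grip: 14 mm thick (x), 66 mm wide (y), 28 mm tall (z), to be pinched across its thickness from above. Gate axes: x through the thickness, y across the width, z up. About 0.18 kg.
- gate_foot (a point): Middle of the lower edge of the gate blade: steel plate 6 mm thick (x), 110 mm wide (y), 148 mm tall, carrying the grip at its top (whole gate 173 mm tall). Axes as the grip's.
- tray_handle (a point): Centre of the tray's bridge handle, 70 mm above the tray's underside over its middle; axes as the tray's. The grey bar runs along y over the whole width, 12 mm thick (x) and 26 mm tall (57 to 83 mm above the underside), free below; pinch it across its thickness (x) from above. The blocks pass under it.
- tray_mouth (a point): Middle of the tray's front lip, 75 mm in front (-x) of the handle and 63 mm below it; axes as the tray's.
- block_a_centre (a point): Round metal disc in the tray; this point is its centre. The disc is 50 mm across and 10 mm thick and starts lying flat on the tray floor. About 90 g.
- block_b_centre (a point): Round metal disc in the tray; this point is its centre. The disc is 56 mm across and 12 mm thick and starts lying flat on the tray floor. About 90 g.
- block_c_centre (a point): Round metal disc in the tray; this point is its centre. The disc is 50 mm across and 10 mm thick and starts lying flat on the tray floor. About 90 g.
- gate: The gate blade itself; its origin is the middle of its lower edge (same point as the foot).
- block_a: The block a itself; its origin is the centre of its underside.
- block_b: The block b itself; its origin is the centre of its underside.
- block_c: The block c itself; its origin is the centre of its underside.
- mug: Bystander, loose: white mug, 93 mm tall. Origin under its middle. Not to be moved.
- swab_jar: Bystander, loose: clear jar of swabs, 68 mm across, 82 mm tall. Origin under its middle. Not to be moved.
- cleaner: Bystander, loose: brown bottle, 132 mm tall. Origin under its middle. Not to be moved.
- caliper: Bystander, loose: caliper, 230 mm, lying. Origin under its middle. Not to be moved.
- spare_block: Bystander, loose: round metal block 64 mm across and 13 mm thick, lying on the bench, not in the tray. Origin under its middle. Not to be moved.
Not all that is in view belongs to the job. Leave any red look-alike of the block_a alone.

How it is judged (in metres and radians):
On the way, in this order (a step that is already met when the one before it is completed fails the run):
1. the gate blade is fully home in the hopper's channel (x of gate_foot in the frame of gate_seat between -0.006 and 0.006 m and y of gate_foot in the frame of gate_seat between -0.008 and 0.008 m and z of gate_foot in the frame of gate_seat between -0.004 and 0.005 m and angle between gate_handle's own z axis and vertical below 0.12 rad), for 0.2 s.
2. all three blocks are in the hopper, behind the gate, while the tray is still tipped over it (all of step 1 and x of block_a_centre in the frame of hopper between -0.088 and 0.088 m and y of block_a_centre in the frame of hopper between -0.088 and 0.088 m and z of block_a_centre in the frame of hopper between 0.03 and 0.13 m and x of block_b_centre in the frame of hopper between -0.088 and 0.088 m and y of block_b_centre in the frame of hopper between -0.088 and 0.088 m and z of block_b_centre in the frame of hopper between 0.03 and 0.13 m and x of block_c_centre in the frame of hopper between -0.088 and 0.088 m and y of block_c_centre in the frame of hopper between -0.088 and 0.088 m and z of block_c_centre in the frame of hopper between 0.03 and 0.13 m and angle between tray's own z axis and vertical above 0.35 rad and horizontal distance between tray and hopper below 0.22 m), for 0.05 s.
At the end, for the whole second after the job is handed in: Gate blade upright on the channel floor (6 mm in x, 8 in y, 5 in height, 0.12 rad); all three blocks inside the hopper basin below its rim; tray flat and right way up on the bench (underside within 6 mm of it, tilt under 0.06 rad); all at rest (all of step 1 and x of block_a_centre in the frame of hopper between -0.088 and 0.088 m and y of block_a_centre in the frame of hopper between -0.088 and 0.088 m and z of block_a_centre in the frame of hopper between 0.03 and 0.13 m and x of block_b_centre in the frame of hopper between -0.088 and 0.088 m and y of block_b_centre in the frame of hopper between -0.088 and 0.088 m and z of block_b_centre in the frame of hopper between 0.03 and 0.13 m and x of block_c_centre in the frame of hopper between -0.088 and 0.088 m and y of block_c_centre in the frame of hopper between -0.088 and 0.088 m and z of block_c_centre in the frame of hopper between 0.03 and 0.13 m and height (world z) of tray between -0.005 and 0.006 m and angle between tray's own z axis and vertical below 0.06 rad and linear speed of each of tray, gate, block_a, block_b, block_c below 0.02 m/s); the robot touches nothing.
It fails at once if a bystander on the bench is moved more than 30 mm (distance of any of mug, swab_jar, cleaner, caliper, spare_block from where it was at the start of the episode above 0.03 m).
It also fails if it takes over 72 s, if anything falls off the work surface, if the arm or the gripper's body presses on something with over 40 N, if the wrist force passes 120 N, or if a joint passes its speed limit or range.

ROBOT

A 6-joint arm with a two-finger parallel gripper is mounted at the origin on the work surface; the furniture and walls round the work are solid. World frame = base frame: x ahead of the robot, y to its left, z up, the work surface at z = 0. Lengths are in mm, angles in rad, forces in N, time in s.
With the tool pointing down it reaches from about 350 to 875 mm from the base axis. Payload 4.2 kg.
Tool frame: the origin (TCP) lies at the very end of the fingers, on their centre line; the grasp point (between the pads) lies arm.hold_point_z behind it (arm.hold_point_z is the distance from the TCP to the grasp point, in mm); z points along the fingers, y is the direction in which the jaws open and shut (so a half turn about z gives the same grasp; the last joint's range is limited). The gripper opens to 85 mm and grips with 20 to 120 N. Pads are 22 mm wide; open, the fingers measure 114 mm over their backs; the gripper's body (76 mm by 85 mm) begins 54 mm behind the grasp point. The pads swing forward as they close: fully open they stand 13 mm farther back than shut.
Start: joints at [1.48, 0.385, 0.008, 0, -1.194, -0.259], TCP at [214.161, 587.141, 231.312] pointing down, gripper open.
Joint ranges: [-3.14, 3.14], [-1.21, 2.06], [-1.07, 1.41], [-3.16, 2.05], [-2.99, -0.16], [-3.1, 3.1]. Speed limits (rad/s): [2.79, 2.79, 3.14, 3.14, 3.14, 3.14].

INTERFACE

Orientations are given as a unit quaternion [x, y, z, w].
In Python, from bench import arm gives the robot as it stands.
- The arm moves only by the tool step_arm, never from a script. Its argument "series" is a list of rows, each a list of 6 numbers: the shift along the world's x, y, z scaled (see below), then the turn, a rotation vector about the world's x, y, z scaled (see below). A call has 1 to 12 rows; each row is the pose to reach, as a shift and turn from the pose commanded when the call began; what a row does not reach only later rows make up. The controller multiplies each number of a shift by 400 mm and each number of a turn by pi/2 rad. A row lasts 1/12 s, in which the tool goes at most 41.7 mm and 7.16 degrees, less where a joint would pass 70% of its speed; a pose out of reach is approached as far as the arm can. A call with a number of a shift or a turn outside -1 to 1 is refused whole. A call with a gripper value outside its range is refused whole. "jaw" is the opening, from -1 (shut) to 1 (fully open), set as the call begins (left out, the last holds). The fingers move at their own pace and stop on an object; the grip force is fixed at half the most. Time passes only in rows, so rows that repeat a pose let the fingers close. It gives the time, the measured TCP pose, the force and the opening at its end, in the units of the state.
- arm.read_state(): the state, without advancing time (a new reading comes with each control period).
- arm.get_image(name): name is "scene" or "top" or "wrist"; returns a dict with "image" (480x640x3 uint8, red, green, blue), "camera_matrix" (3x3 intrinsics, pixels), "world_from_camera" (4x4, takes a point from camera to world coordinates). Camera axes: x right, y up, looking along -z (the intrinsics and any distortion apply to the point x, -y, -z); pixel columns grow to the right and rows downward; lengths in mm; the calibration is good to about 2 mm. A picture is of the moment at which its call begins. There is no depth.
- arm.job_done(): hands the job in, once; it reports no verdict.
The state is a dict: "clock": time; "joints": joint angles; "joint_vel": joint speeds; "joint_efforts": joint torques, N m; "position": TCP position; "ee_rot": TCP orientation; "contact_force": force on the tool from outside, world axes, zero at the start; "wrist_torque": the same for the moment, N m; "gripper_width": finger opening in mm.
Only numpy, scipy, OpenCV 4.12 (cv2) and the standard library are available. Lean on these libraries where they do the work, as an engineer would, in place of code of your own. Each camera call takes 0.05 s, during which the arm holds its last target.

## Working session

There is one attempt and no reset: what is moved stays moved. The work goes in short steps, Python scripts to look and compute and a tool call to move; the robot and the scene stay as the last step left them, time stands still between calls to the robot, and variables do not carry over. Pictures are saved under pics/ and viewed, and the job is handed in when it is done.

Besides the shell and the picture viewer there is one more tool, called after "Request:" in YAML: its name, and indented under it one key for each argument. step_arm: Moves the arm, as the interface text tells. Shifts and turns lie within -1 to 1; 1 stands for 400 mm of shift or pi/2 rad of turn. Its arguments: {"type":"object","properties":{"series":{"type":"array","items":{"type":"array","items":{"type":"number","minimum":-1,"maximum":1}}},"jaw":{"type":"number"}},"required":["series"]}

```bash
ls; mkdir -p pics
python3 - <<'E'
from bench import arm
import cv2
print(arm.read_state(), arm.hold_point_z)
for n in("scene","top","wrist"):
    d=arm.get_image(n); cv2.imwrite(f"pics/{n}0.png",d["image"][:,:,::-1]); print(n,d["camera_matrix"],d["world_from_camera"], [k for k in d])
E
```

```text
pics
{'clock': 0.0, 'joints': array([ 1.47958636e+00,  3.85583220e-01,  6.62113105e-03, -5.09289426e-04,
       -1.19399925e+00, -2.58594469e-01]), 'joint_vel': array([-4.34885899e-04, -1.37112484e-04, -1.40056022e-03, -5.08093142e-04,
       -7.84315749e-04, -4.20785489e-05]), 'joint_efforts': array([ 1.66938480e-04, -3.92296600e+01,  1.88400990e+01,  4.18633282e+00,
       -4.71272549e-03, -1.33527216e-07]), 'position': array([213.97855864, 586.60540406, 230.20212572]), 'ee_rot': array([ 9.84726601e-01, -1.74104258e-01, -1.45359075e-04,  1.09850406e-03]), 'contact_force': array([-0.11203976, -0.20440413,  0.32668504]), 'wrist_torque': array([-0.00648534,  0.03037565,  0.00582598]), 'gripper_width': 85.53540495535032} 18.700000000000003
scene [[490.92881587   0.         321.58963913]
 [  0.         490.92881587 236.9457347 ]
 [  0.           0.           1.        ]] [[ 9.23689356e-01  1.74802466e-01 -3.40942916e-01  1.47236034e+02]
 [-3.82906090e-01  3.89920751e-01 -8.37463273e-01 -1.09779834e+03]
 [-1.34499273e-02  9.04105030e-01  4.27098576e-01  6.30670784e+02]
 [ 0.00000000e+00 
[... 295 characters left out ...]

 [-9.95042765e-01  9.72933121e-02 -2.05889973e-02 -1.26146218e+02]
 [-7.72300083e-04  1.99466695e-01  9.79904302e-01  1.24445486e+03]
 [ 0.00000000e+00  0.00000000e+00  0.00000000e+00  1.00000000e+00]] ['image', 'camera_matrix', 'world_from_camera']
wrist [[418.7740518    0.         319.25432142]
 [  0.         418.7740518  240.48267855]
 [  0.           0.           1.        ]] [[-3.42400832e-01  8.99081172e-01  2.72790611e-01  2.84074841e+02]
 [-9.39550742e-01 -3.28411845e-01 -9.69023435e-02  5.62524956e+02]
 [ 2.46459515e-03 -2.89480064e-01  9.57180870e-01  3.72952638e+02]
 [ 0.00000000e+00  0.00000000e+00  0.00000000e+00  1.00000000e+00]] ['image', 'camera_matrix', 'world_from_camera']
```

View pics/scene0.png

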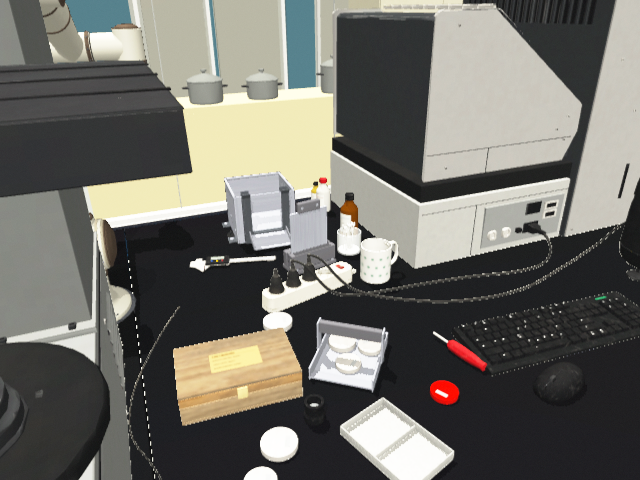

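View pics/top0.png

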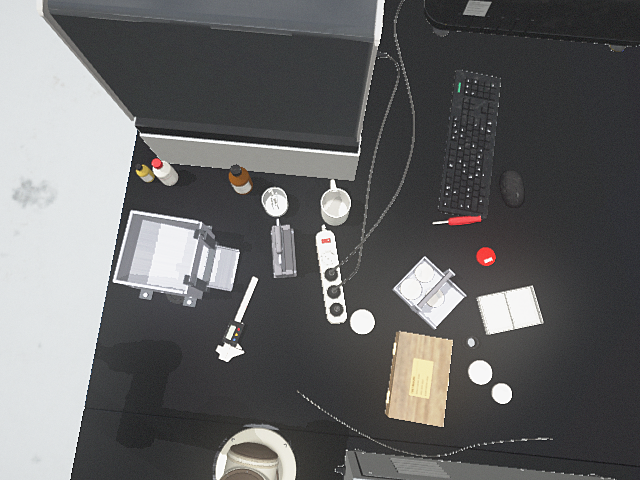

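View pics/wrist0.png

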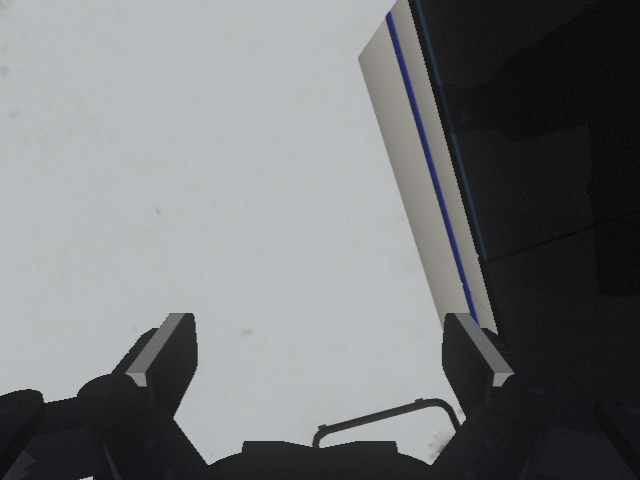

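The scene view shows the hopper (255,210), the gate in its stand (308,235), and the tray with three discs (348,355). The top view shows them at (165,255), (284,250) and (430,292).

```bash
cat > h.py <<'E'
import numpy as np, cv2
from bench import arm
def ray(d,u,v):
    K=d["camera_matrix"];T=d["world_from_camera"]
    c=np.array([(u-K[0,2])/K[0,0],-(v-K[1,2])/K[1,1],-1.])
    return T[:3,3],T[:3,:3]@c
def onz(d,u,v,z):
    o,r=ray(d,u,v);return o+r*(z-o[2])/r[2]
def proj(d,p):
    T=d["world_from_camera"];K=d["camera_matrix"]
    c=T[:3,:3].T@(np.asarray(p,float)-T[:3,3]);return np.array([K[0,0]*c[0]/-c[2]+K[0,2],K[1,1]*-c[1]/-c[2]+K[1,2]])
def crop(im,x0,y0,x1,y1,s,name,bright=1.0):
    c=np.clip(im[y0:y1,x0:x1,::-1].astype(float)*bright,0,255).astype(np.uint8)
    c=cv2.resize(c,None,fx=s,fy=s,interpolation=cv2.INTER_CUBIC)
    for k in range(0,x1-x0,20): cv2.putText(c,str(x0+k),(k*s,8),0,.3,(0,0,255),1)
    for k in range(0,y1-y0,20): cv2.putText(c,str(y0+k),(0,k*s+4),0,.3,(0,0,255),1)
    cv2.imwrite("pics/"+name,c)
E
python3 - <<'E'
from h import *
d=arm.get_image("top");im=d["image"]
crop(im,110,200,310,320,4,"t_hop.png")
crop(im,380,240,500,340,6,"t_tray.png",.8)
s=arm.get_image("scene");
crop(s["image"],210,160,370,280,5,"s_hop.png")
crop(s["image"],290,300,410,400,6,"s_tray.png",.8)
for n,(u,v) in dict(hop=(165,255),gate=(283,250),tray=(430,290),mug=(335,205),jar=(275,202),bot=(240,180),cal=(237,320),spare=(362,321)).items(): print(n,onz(d,u,v,0).round(),onz(d,u,v,150).round())
E
```

```text
hop [517. 319.   0.] [494. 266. 150.]
gate [563.  -1.   0.] [534. -16. 150.]
tray [ 493. -409.    0.] [ 473. -374.  150.]
mug [ 705. -131.    0.] [ 659. -131.  150.]
jar [697.  37.   0.] [652.  17. 150.]
bot [752. 144.   0.] [700. 111. 150.]
cal [362.  99.   0.] [357.  72. 150.]
spare [ 392. -233.    0.] [ 384. -220.  150.]
```

View pics/t_hop.png

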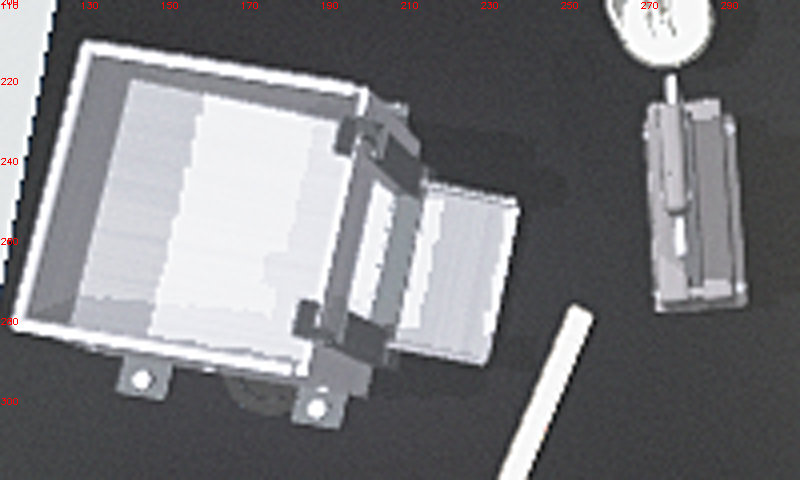

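View pics/t_tray.png

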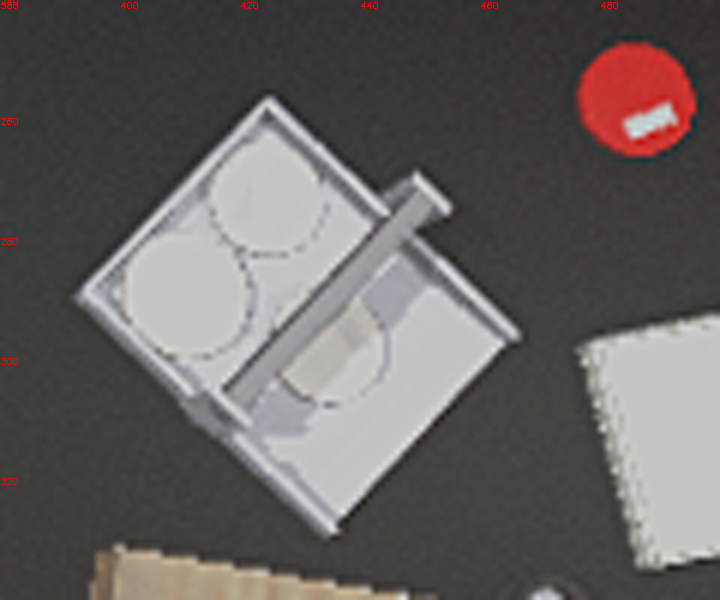

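View pics/s_hop.png

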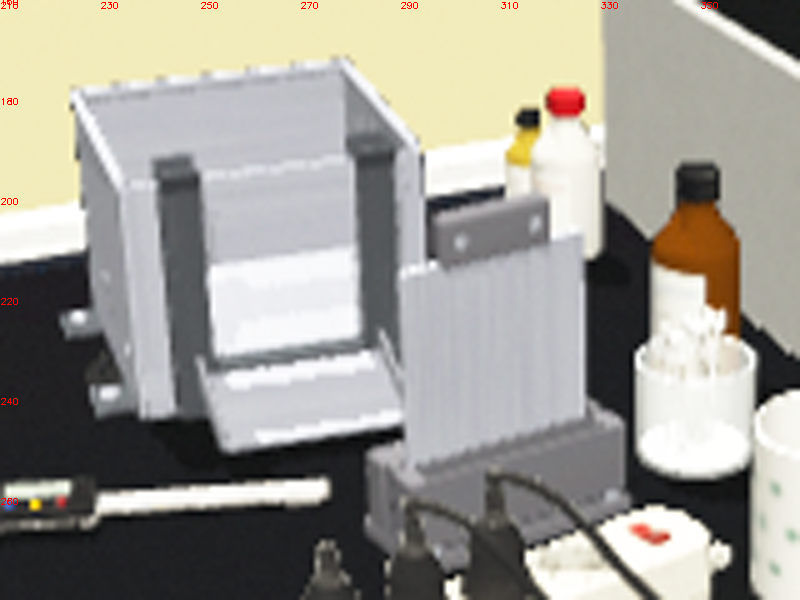

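View pics/s_tray.png

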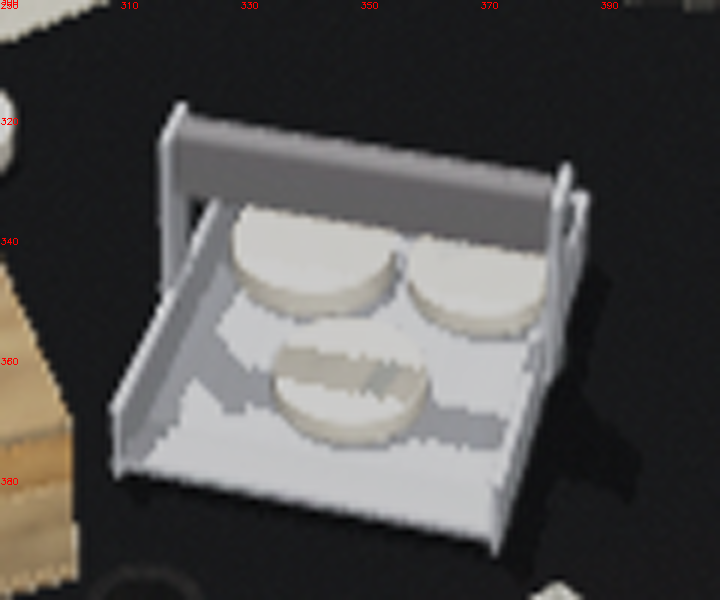

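Run:
```python
from h import *
d=arm.get_image("top");s=arm.get_image("scene")
def T(x,y,z):return onz(d,110+x/4,200+y/4,z)
def S(x,y,z):return onz(s,210+x/5,160+y/5,z)
P=[T(88,42,147),T(365,90,147),T(303,372,147),T(15,328,147)]
print("rim UL UR LR LL",[p.round(1)[:2] for p in P],"c",sum(P)/4)
for i in range(4): e=P[(i+1)%4]-P[i]; print(np.linalg.norm(e),np.degrees(np.arctan2(e[1],e[0])))
Q=[S(72,95,147),S(345,60,147),S(420,150,147),S(122,185,147)]
print("scene rim",[p.round(1)[:2] for p in Q],sum(Q)/4)
for i in range(4): e=Q[(i+1)%4]-Q[i]; print(np.linalg.norm(e),np.degrees(np.arctan2(e[1],e[0])))
print("blade T",T(670,75,160),T(682,257,160)); print("blade S",S(400,272,160),S(584,237,160))
print("grip T",T(672,102,185),T(678,210,185),"S",S(435,214,185),S(548,197,185))
print('stand top T',[T(*q,54).round() for q in((645,105),(735,112),(747,305),(658,308))])
def R(x,y,z):return onz(d,380+x/6,240+y/6,z)
def U(x,y,z):return onz(s,290+x/6,300+y/6,z)
print("bar T",R(233,393,83),R(430,195,83)," S",U(185,120,83),U(560,180,83))
print("tray T",[R(*q).round(1) for q in((268,97,26),(80,297,26),(333,535,4),(520,335,4),)])
print("lip S",U(118,475,3),U(495,550,3))
```

```text
rim UL UR LR LL [array([596.5, 366.2]), array([583.2, 191.6]), array([408.2, 202.3]), array([417.1, 377.7])] c [501.23883624 284.42273639 147.        ]
175.05919058320376 -94.35363429518898
175.29877143267095 176.50351258676167
175.5880010739453 87.08625426091457
179.70420748537097 -3.668440415900217
scene rim [array([419.3, 362.5]), array([595.6, 358.4]), array([582.3, 177.6]), array([410.5, 193.1])] [501.91329107 272.91758354 147.        ]
176.31004803706637 -1.3445012994189591
181.26048335138043 -94.18406986166997
172.5392535449279 174.852911227228
169.66403442662028 87.02454681996619
blade T [607.79177143   5.04380987 160.        ] [497.33767632 -15.20119552 160.        ]
blade S [501.46256809 -21.16419005 160.        ] [603.30961074 -16.0649958  160.        ]
grip T [585.01166155  -1.09455266 185.        ] [520.7757431  -12.20337495 185.        ] S [523.38994827 -14.38067513 185.        ] [583.77802727 -15.88774816 185.        ]
stand top T [array([613.,  32.,  54.]), array([614., -28.,  54.]), array([487., -50.,  54.]), array([479.,   7.,  54.])]
bar T [ 440.01908228 -363.90441314   83.        ] [ 531.61023242 -442.07819126   83.        ]  S [ 439.89045125 -368.78796855   83.        ] [ 534.13579806 -444.96995718   83.        ]
tray T [array([ 578.8, -383.7,   26. ]), array([ 481. , -306.1,   26. ]), array([ 389.9, -427.5,    4. ]), array([ 486.4, -506.3,    4. ])]
lip S [ 391.37242289 -429.01016064    3.        ] [ 483.000611   -504.05490985    3.        ]
```

Request:
step_arm:
  series:
    - [0.1,-0.1,0.25,0,0,0.1]
    - [0.66,-0.79,0.27,0,0,0.333]
    - [0.66,-0.79,0.27,0,0,0.333]
    - [0.66,-0.79,0.27,0,0,0.333]
    - [0.66,-0.79,0.27,0,0,0.333]
    - [0.66,-0.79,0.27,0,0,0.333]
    - [0.66,-0.79,0.27,0,0,0.333]
    - [0.66,-0.79,0.27,0,0,0.333]
    - [0.66,-0.79,0.27,0,0,0.333]
    - [0.66,-0.79,0.27,0,0,0.333]
    - [0.66,-0.79,0.27,0,0,0.333]
    - [0.66,-0.79,0.27,0,0,0.333]

```text
clock: 1.35
position: [480.7, 268.0, 340.6]
ee_rot: [0.996, 0.084, 0.001, -0.0]
contact_force: [0.2, 0.8, 0.6]
gripper_width: 85.6
```

Run:
```python
from h import *
d=arm.get_image("wrist");cv2.imwrite("pics/w1.png",d["image"][:,:,::-1])
np.savez("w1.npz",**d)
print(arm.read_state()["position"],arm.read_state()["clock"])
```

```text
[479.40578774 269.42829128 339.79022798] 1.4
```

View pics/w1.png

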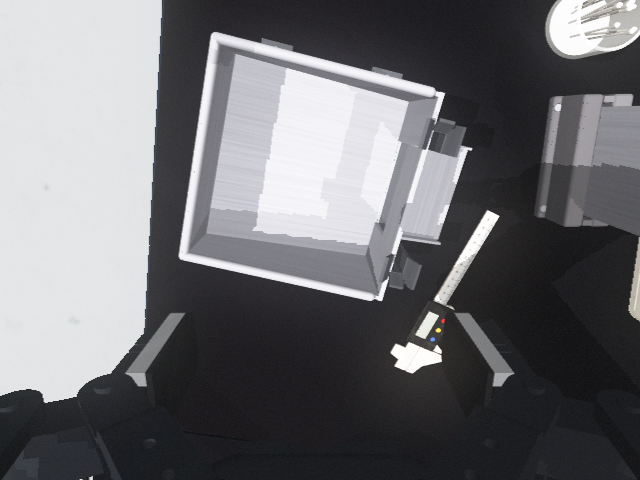

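The wrist view shows the hopper rim corners near (213,34), (438,93), (381,298) and (181,258), with the rails at (450,130) and (405,270). I'll take a closer crop.

Run:
```python
from h import *
d=np.load("w1.npz")
crop(d["image"],340,70,500,310,5,"w1c.png",1.3)
img=cv2.imread("pics/w1c.png");img=cv2.resize(img,None,fx=.5,fy=.5);cv2.imwrite("pics/w1c.png",cv2.imread("pics/w1c.png")[:600])
crop(d["image"],360,190,480,310,5,"w1d.png",1.3)
crop(d["image"],400,70,520,190,5,"w1e.png",1.3)
crop(d["image"],160,20,300,120,5,"w1f.png",.8)
for q in((213,34),(438,93),(381,298),(181,258)): print(onz(d,*q,149).round(1))
```

```text
[596.2 366.6 149. ]
[584.2 195.5 149. ]
[412.3 202.6 149. ]
[420.  376.8 149. ]
```

View pics/w1d.png

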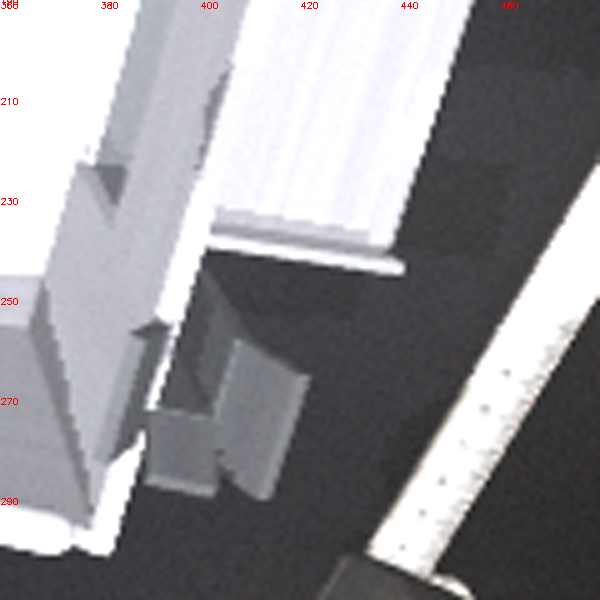

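View pics/w1e.png

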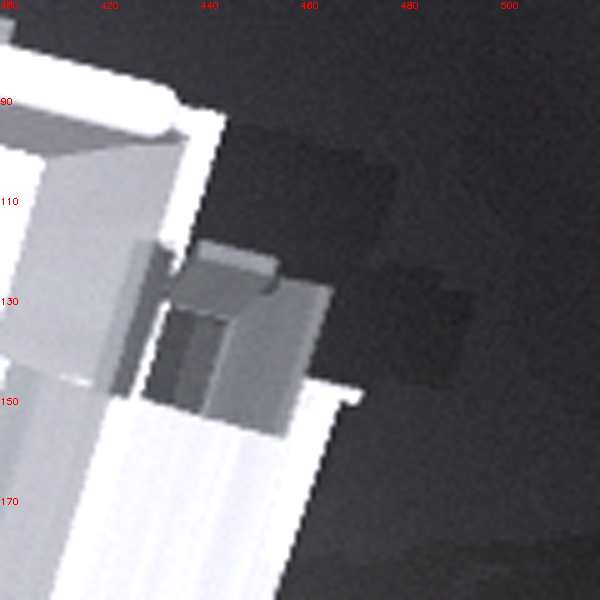

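Run:
```python
from h import *
d=np.load("w1.npz")
D=lambda x,y,z=145:onz(d,360+x/5,190+y/5,z)[:2]
E=lambda x,y,z=145:onz(d,400+x/5,70+y/5,z)[:2]
A=E(225,115);B=D(112,555);print("front wall outer corners",A,B,np.linalg.norm(A-B),"mid",(A+B)/2)
u=(A-B)/np.linalg.norm(A-B);print("hopper y dir",np.degrees(np.arctan2(u[1],u[0])))
hx=np.array([u[1],-u[0]]) # hopper x: y rotated -90
for n,p in dict(ywallUp=[E(170,300),E(245,320)],ywallDn=[D(150,408),D(215,415)],xfront=[D(215,415),D(237,340),E(240,318)],xback=[D(150,408),E(170,300)], rolled=[np.array(onz(d,213,34,149)[:2]),np.array(onz(d,181,258,149)[:2])]).items():
    for q in p: print(n,q.round(1),"y",((q-(A+B)/2)@u).round(1),"x",((q-(A+B)/2)@hx-89).round(1))
m=(A+B)/2;print("seat",m-5*hx,"hopper",m+89*hx)
for n,hxx in (("d",hx),): pass
```

```text
front wall outer corners [585.49875782 189.20514915] [407.98530933 199.8362808 ] 177.8315083319238 mid [496.74203357 194.52071497]
hopper y dir -3.427302543977914
ywallUp [557.5 190.8] y 60.9 x -88.9
ywallUp [556.5 178.4] y 60.7 x -76.5
ywallDn [436.2 199.2] y -60.7 x -90.0
ywallDn [436.8 187.8] y -59.4 x -78.8
xfront [436.8 187.8] y -59.4 x -78.8
xfront [450.8 187.2] y -45.4 x -79.0
xfront [556.7 179.3] y 60.8 x -77.4
xback [436.2 199.2] y -60.7 x -90.0
xback [557.5 190.8] y 60.9 x -88.9
rolled [596.2 366.6] y 89.0 x -266.7
rolled [420.  376.8] y -87.5 x -266.3
seat [497.04094381 199.51177224] hopper [491.42143136 105.67989557]
```

Request:
step_arm:
  series:
    - [0.15,-0.68,0.02,0,0,0]
    - [0.15,-0.68,0.02,0,0,0]
    - [0.15,-0.68,0.02,0,0,0]
    - [0.15,-0.68,0.02,0,0,0]
    - [0.15,-0.68,0.02,0,0,0]
    - [0.15,-0.68,0.02,0,0,0]
    - [0.15,-0.68,0.02,0,0,0]
    - [0.15,-0.68,0.02,0,0,0]
    - [0.15,-0.68,0.02,0,0,0]
    - [0.15,-0.68,0.02,0,0,0]

```text
clock: 2.23
position: [537.9, -0.0, 347.0]
ee_rot: [0.996, 0.087, -0.0, -0.0]
contact_force: [-0.1, 0.4, -0.4]
gripper_width: 85.6
```

Run:
```python
from h import *
d=arm.get_image("wrist");cv2.imwrite("pics/w2.png",d["image"][:,:,::-1])
np.savez("w2.npz",**d)
print(arm.read_state()["position"],arm.read_state()["clock"])
```

```text
[5.37931986e+02 3.48762880e-01 3.47068384e+02] 2.2833
```

View pics/w2.png

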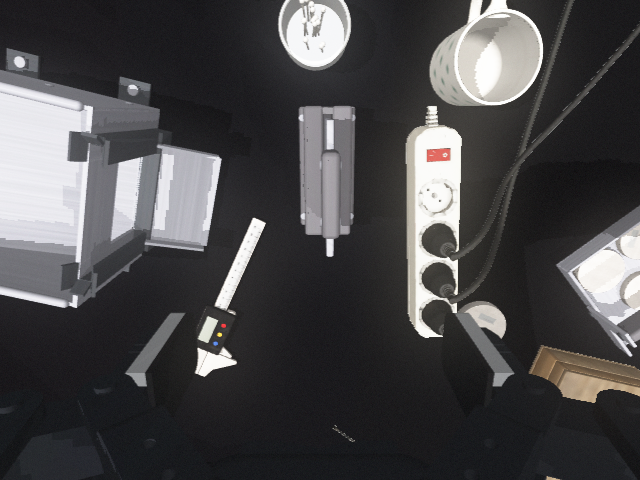

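The wrist view shows the grip top at columns 322–338, rows 151–238. White blade ends stick out at (330,130) and (330,250), and the jar is at (315,30). Candidates for the gate:
- The grey grip in the slotted stand at (330,195) is the gate.
- The white power strip at (433,230) is not.
- The grey hopper rails at (90,145) are fixed.

I choose the grip and will check it in a crop.

Run:
```python
from h import *
d=np.load("w2.npz")
crop(d["image"],280,95,380,265,4,"w2c.png",1.2)
```

```text
(no output)
```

View pics/w2c.png

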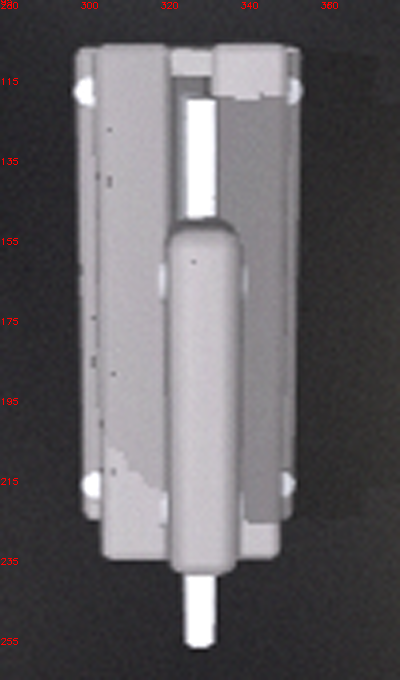

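Run:
```python
from h import *
d=np.load("w2.npz")
C=lambda x,y,z:onz(d,280+x/4,95+y/4,z)[:2]
a=C(203,222,185);b=C(206,573,185);print("grip",a,b,np.linalg.norm(a-b),(a+b)/2,np.degrees(np.arctan2(*(a-b)[::-1])))
a=C(201,98,160);b=C(199,647,160);print("blade",a,b,np.linalg.norm(a-b),(a+b)/2,np.degrees(np.arctan2(*(a-b)[::-1])))
q=[C(*p,54) for p in((80,47),(298,47),(281,557),(102,557))];print([x.round(1) for x in q])
# wrist camera pixel check via top: grip midpoint
t=arm.get_image("top");print(proj(t,[*((a+b)/2),160]))
s=arm.read_state();print(s["ee_rot"],s["joints"].round(3))
```

```text
grip [587.86990268   1.11890147] [523.73341437 -11.29155203] 65.32617001183313 [555.80165852  -5.08632528] 10.951427387770009
blade [608.48875107   4.64215242] [500.49255929 -14.81910282] 109.73567284166646 [554.49065518  -5.0884752 ] 10.215248336189013
[array([614.3,  33.5]), array([623.7, -19.7]), array([494. , -41.1]), array([485.6,   6.5])]
[279.08252235 240.49282753]
[ 9.96159374e-01  8.75583813e-02 -1.32772748e-04 -1.15787366e-04] [ 0.302  0.175  0.003 -0.    -1.399  1.444]
```

Request:
step_arm:
  series:
    - [0.043,-0.0135,-0.1,0,0,0.006]
    - [0.043,-0.0135,-0.2,0,0,0.006]
    - [0.043,-0.0135,-0.3,0,0,0.006]
    - [0.043,-0.0135,-0.36,0,0,0.006]
    - [0.043,-0.0135,-0.36,0,0,0.006]
    - [0.043,-0.0135,-0.36,0,0,0.006]
    - [0.043,-0.0135,-0.36,0,0,0.006]

```text
clock: 2.92
position: [556.9, -5.3, 205.6]
ee_rot: [0.996, 0.092, 0.002, 0.0]
contact_force: [-0.2, -0.6, 1.3]
gripper_width: 85.6
```

Run:
```python
from h import *
d=arm.get_image("wrist");cv2.imwrite("pics/w3.png",d["image"][:,:,::-1])
s=arm.read_state();print(s["position"],s["ee_rot"],s["clock"])
for z in (185,): 
  for p in ((587.9,1.1),(523.7,-11.3)): print(proj(d,[*p,z]))
```

```text
[557.04128444  -5.3888963  206.0541523 ] [ 9.95756101e-01  9.19951412e-02  2.58419362e-03 -5.85992096e-05] 2.9667
[319.30903019 225.21629668]
[320.12340933 366.67914879]
```

View pics/w3.png

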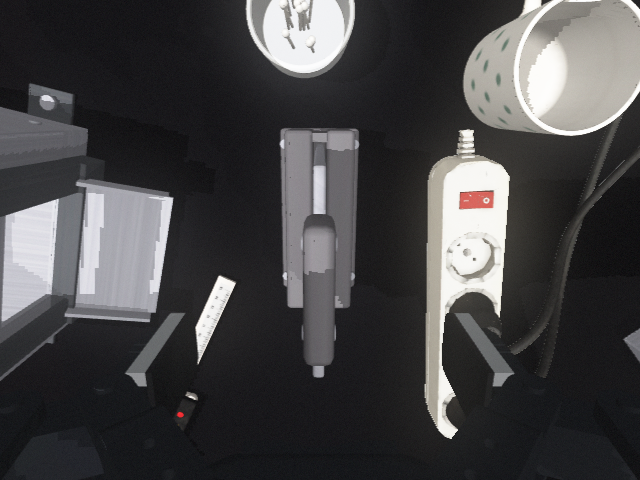

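The grip (rows 213–368, column 319) is centred between the open fingers, so I'll descend.

Request:
step_arm:
  series:
    - [0,0,-0.06,0,0,0]
    - [0,0,-0.11,0,0,0]
    - [0,0,-0.132,0,0,0]
    - [0,0,-0.132,0,0,0]
    - [0,0,-0.132,0,0,0]

```text
clock: 3.38
position: [556.4, -6.1, 152.0]
ee_rot: [0.996, 0.092, 0.001, 0.0]
contact_force: [0.1, 0.3, -0.3]
gripper_width: 85.2
```

Request:
step_arm:
  series:
    - [0,0,0,0,0,0]
    - [0,0,0,0,0,0]
    - [0,0,0,0,0,0]
    - [0,0,0,0,0,0]
    - [0,0,0,0,0,0]
    - [0,0,0,0,0,0]
    - [0,0,0,0,0,0]
    - [0,0,0,0,0,0]
    - [0,0,0,0,0,0]
  jaw: -1

```text
clock: 4.13
position: [555.8, -6.2, 150.9]
ee_rot: [0.996, 0.091, 0.0, 0.0]
contact_force: [-0.9, -0.3, 1.3]
gripper_width: 13.1
```

Request:
step_arm:
  series:
    - [0,0,0.04,0,0,0]
    - [0,0,0.1,0,0,0]
    - [0,0,0.18,0,0,0]
    - [0,0,0.26,0,0,0]
    - [0,0,0.34,0,0,0]
    - [0,0,0.42,0,0,0]
    - [0,0,0.45,0,0,0]
    - [0,0,0.45,0,0,0]
    - [0,0,0.45,0,0,0]

```text
clock: 4.88
position: [554.7, -6.0, 329.5]
ee_rot: [0.996, 0.091, -0.001, -0.001]
contact_force: [0.6, 0.1, -2.8]
gripper_width: 13.3
```

Run:
```python
from h import *
d=arm.get_image("wrist");cv2.imwrite("pics/w4.png",d["image"][:,:,::-1])
s=arm.get_image("scene");cv2.imwrite("pics/s4.png",s["image"][:,:,::-1])
t=arm.read_state();print(t["position"],t["ee_rot"],t["clock"],t["contact_force"],t["gripper_width"])
```

```text
[554.18121077  -6.21714777 327.77061185] [ 9.95838768e-01  9.10950718e-02 -2.61090014e-03 -1.38712790e-04] 4.9833 [ 0.01264097  0.04154666 -2.5118166 ] 13.411900969221675
```

View pics/w4.png

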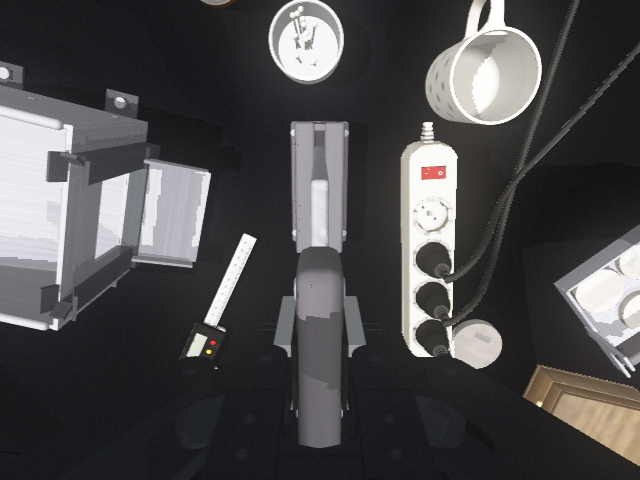

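View pics/s4.png

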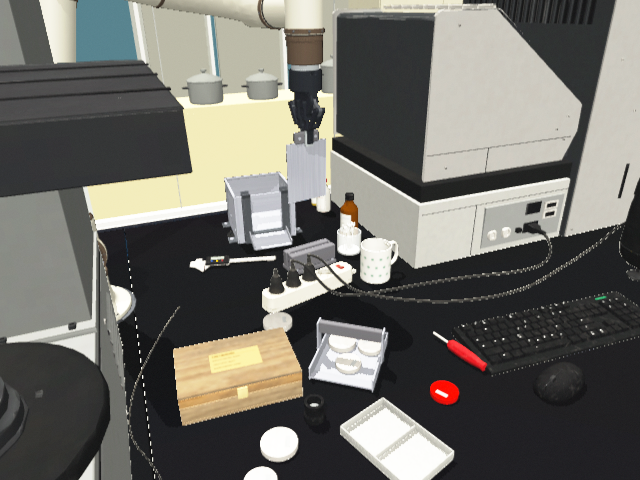

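Run:
```python
from h import *
d=arm.get_image("wrist")
crop(d["image"],270,160,370,460,2,"w4c.png",1.5)
t=arm.read_state();p=t["position"]
a=onz(d,321,248,p[2]+34);b=onz(d,320,445,p[2]+34);c=onz(d,320.5,180,p[2]+9)
print(a,b,np.linalg.norm(a-b),(a+b)/2, c)
x=np.array([np.cos(np.radians(10.45)),np.sin(np.radians(10.45))]);y=np.array([-x[1],x[0]])
for q in(a,b,(a+b)/2,c):print((q-p)[:2]@x,(q-p)[:2]@y)
print(np.degrees(2*np.arctan2(t["ee_rot"][1],t["ee_rot"][0])))
```

```text
[593.32047765   1.16956099 361.86264759] [528.39669967 -10.59980907 361.86264759] 65.9819294835954 [560.85858866  -4.71512404 361.86264759] [607.65785079   3.9125739  336.86264759]
39.732587870923474 0.2675828912873501
-26.249033787737275 0.46913107784881686
6.7417770415931 0.36835698456808325
54.3296756450352 0.3646234689840171
10.456286986470786
```

View pics/w4c.png

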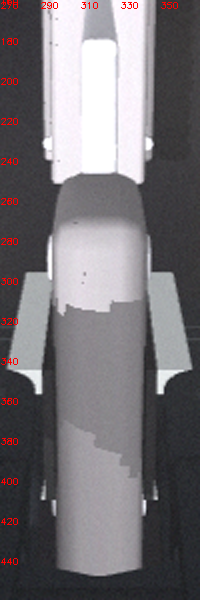

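Request:
step_arm:
  series:
    - [-0.1495,0.4885,0,0,0,-0.157]
    - [-0.1495,0.4885,0,0,0,-0.157]
    - [-0.1495,0.4885,0,0,0,-0.157]
    - [-0.1495,0.4885,0,0,0,-0.157]
    - [-0.1495,0.4885,0,0,0,-0.157]
    - [-0.1495,0.4885,0,0,0,-0.157]
    - [-0.1495,0.4885,0,0,0,-0.157]
    - [-0.1495,0.4885,0,0,0,-0.157]

```text
clock: 5.7
position: [495.1, 189.2, 329.1]
ee_rot: [1.0, -0.031, -0.001, 0.001]
contact_force: [0.3, -0.5, -1.9]
gripper_width: 13.3
```

```bash
cat > look.py <<'E'
import sys
from h import *
n=sys.argv[1]
for c in sys.argv[2:]:
    d=arm.get_image(c);cv2.imwrite(f"pics/{c}{n}.png",d["image"][:,:,::-1]);np.savez(f"{c}{n}.npz",**d)
t=arm.read_state();q=t["ee_rot"];print(t["position"].round(1),"yaw",np.degrees(2*np.arctan2(q[1],q[0])).round(2),q.round(4),t["clock"],t["contact_force"].round(1),t["gripper_width"],t["joints"].round(2))
E
python3 look.py 5 wrist scene top
```

```text
[495.8 187.9 330. ] yaw -3.77 [ 9.995e-01 -3.290e-02 -4.000e-04  4.000e-04] 5.85 [ 0.1  0.3 -2.3] 13.158902078129211 [ 0.67  0.17 -0.05  0.   -1.36  0.84]
```

View pics/wrist5.png

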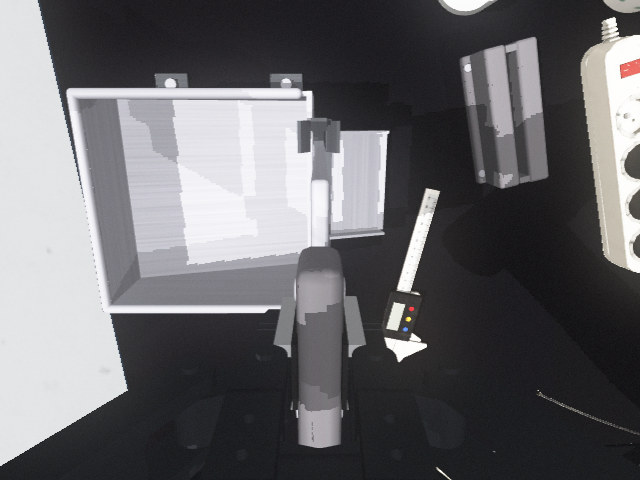

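Run:
```python
from h import *
crop(np.load("scene5.npz")["image"],190,100,330,260,5,"s5c.png",1.1)
crop(np.load("top5.npz")["image"],110,180,270,320,5,"t5c.png",1.1)
import os
c=cv2.imread("pics/s5c.png");cv2.imwrite("pics/s5c.png",c[:600])
```

```text
(no output)
```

View pics/s5c.png

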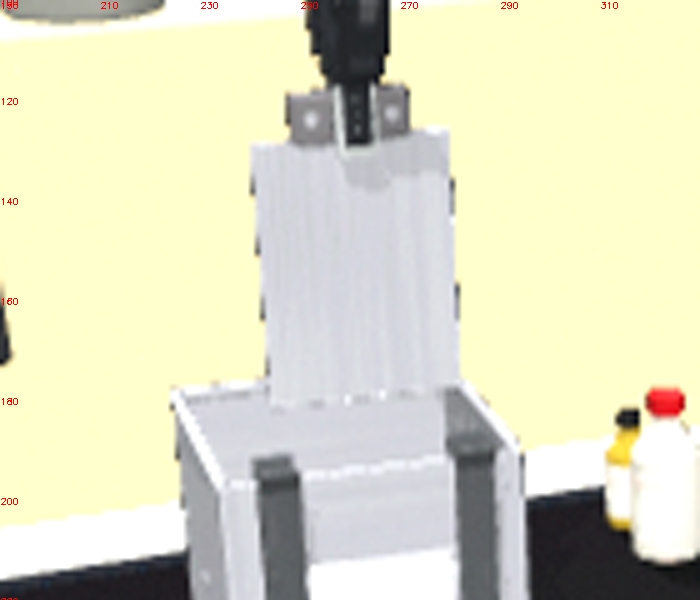

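View pics/t5c.png

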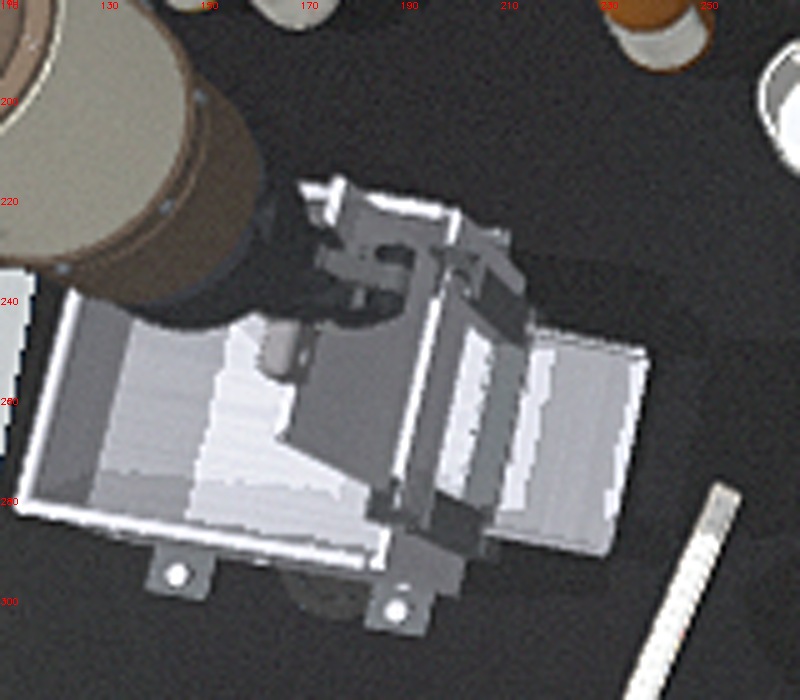

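Run:
```python
from h import *
d=np.load("wrist5.npz");crop(d["image"],270,80,400,260,4,"w5c.png",1.2)
print("seat proj z145/34",proj(d,[496.4,189.1,145]))
hy=np.array([np.cos(np.radians(-3.7)),np.sin(np.radians(-3.7))]);hx=np.array([-hy[1],hy[0]])
for y in(60,40,20):
  for x in(0,5,-5): print(y,x,proj(d,[*(np.array([496.4,189.1])+y*hy+x*hx),145]).round(1))
```

```text
seat proj z145/34 [319.69725371 208.95417993]
60 0 [319.9 131.2]
60 5 [313.3 131.2]
60 -5 [326.5 131.2]
40 0 [319.8 158.1]
40 5 [313.3 158.1]
40 -5 [326.3 158.1]
20 0 [319.8 184. ]
20 5 [313.4 184. ]
20 -5 [326.1 184. ]
```

View pics/w5c.png

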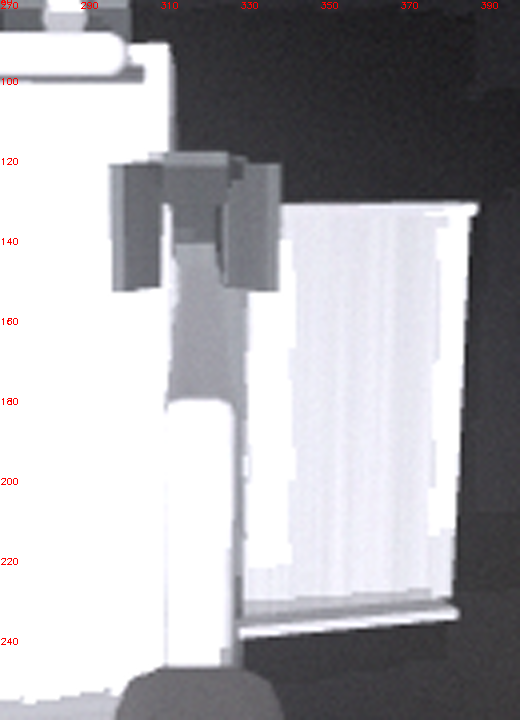

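Run:
```python
from h import *
d=np.load("wrist5.npz");z=arm.read_state()["position"][2]
print(onz(d,320,180,z+9),onz(d,320,140,z+9-148), onz(d,318,131,145))
s=np.load("scene5.npz")
# scene: expected foot corners if gate centre = P
hy=np.array([np.cos(np.radians(-3.7)),np.sin(np.radians(-3.7))])
for P in([496.4,188.],[498.4,188.]):
  for k in(-55,55): print(P,k,proj(s,[*(np.array(P)+k*hy),z+9]).round(1),proj(s,[*(np.array(P)+k*hy),z+9-148]).round(1))
```

```text
[549.30060691 186.39213121 338.9720262 ] [552.62535199 185.57419462 190.9720262 ] [556.52910692 186.65590153 145.        ]
[496.4, 188.0] -55 [239.6 127.7] [244.1 180.7]
[496.4, 188.0] 55 [279.8 124.2] [282.4 176.2]
[498.4, 188.0] -55 [240.3 127.6] [244.8 180.6]
[498.4, 188.0] 55 [280.5 124.1] [283.  176.1]
```

Request:
step_arm:
  series:
    - [0,0.0035,0,0,0,0]
    - [0,0.0035,-0.04,0,0,0]
    - [0,0.0035,-0.075,0,0,0]
    - [0,0.0035,-0.0875,0,0,0]
    - [0,0.0035,-0.0875,0,0,0]
    - [0,0.0035,-0.0875,0,0,0]

```text
clock: 6.35
position: [496.0, 190.1, 295.9]
ee_rot: [0.999, -0.032, 0.0, 0.0]
contact_force: [0.9, -0.2, -1.3]
gripper_width: 13.1
```

```bash
python3 look.py 6 wrist
python3 - <<'E'
from h import *
d=np.load("wrist6.npz");crop(d["image"],270,60,400,260,4,"w6c.png",1.2)
E
```

```text
[496.2 190.4 296.4] yaw -3.69 [ 9.995e-01 -3.220e-02  8.000e-04 -2.000e-04] 6.4 [-0.5 -0.5 -1.4] 13.0512833049932 [ 0.67  0.18 -0.11  0.   -1.28  0.83]
```

View pics/w6c.png

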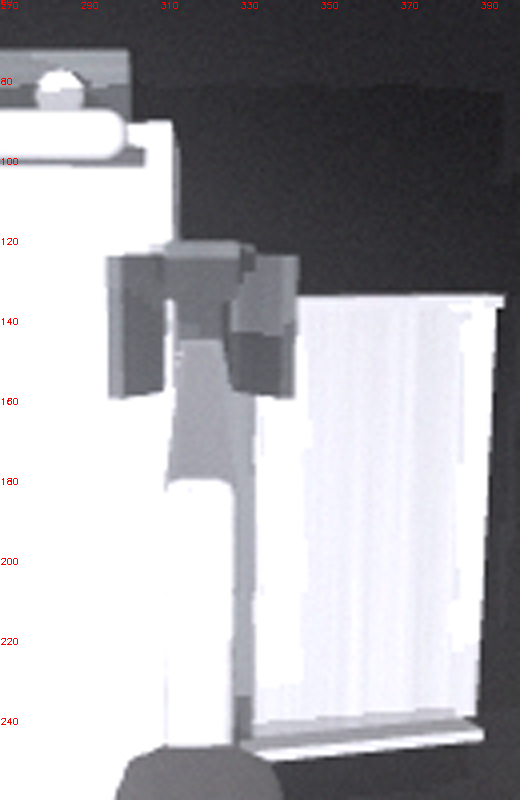

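Request:
step_arm:
  series:
    - [0,0,-0.03,0,0,0]
    - [0,0,-0.06,0,0,0]
    - [0,0,-0.09,0,0,0]
    - [0,0,-0.12,0,0,0]
    - [0,0,-0.15,0,0,0]
    - [0,0,-0.15,0,0,0]

```text
clock: 6.9
position: [494.9, 190.1, 234.1]
ee_rot: [0.999, -0.032, -0.001, 0.001]
contact_force: [-1.1, -0.6, -3.8]
gripper_width: 13.2
```

Request:
step_arm:
  series:
    - [0,0,-0.03,0,0,0]
    - [0,0,-0.06,0,0,0]
    - [0,0,-0.09,0,0,0]
    - [0,0,-0.12,0,0,0]
    - [0,0,-0.138,0,0,0]
    - [0,0,-0.138,0,0,0]

```text
clock: 7.4
position: [495.3, 190.3, 179.7]
ee_rot: [0.999, -0.032, -0.001, 0.001]
contact_force: [0.3, 0.4, -2.9]
gripper_width: 13.4
```

Request:
step_arm:
  series:
    - [0,0,-0.006,0,0,0]
    - [0,0,-0.012,0,0,0]
    - [0,0,-0.017,0,0,0]
    - [0,0,-0.019,0,0,0]
    - [0,0,-0.019,0,0,0]

```text
clock: 7.82
position: [495.8, 190.7, 173.4]
ee_rot: [0.999, -0.032, 0.0, -0.0]
contact_force: [-0.6, 0.1, 0.2]
gripper_width: 13.4
```

Request:
step_arm:
  series:
    - [0,0,-0.005,0,0,0]
    - [0,0,-0.005,0,0,0]
    - [0,0,-0.005,0,0,0]

```text
clock: 8.07
position: [496.0, 190.8, 173.3]
ee_rot: [1.0, -0.032, 0.001, -0.0]
contact_force: [-4.5, 0.1, 9.7]
gripper_width: 13.2
```

Request:
step_arm:
  series:
    - [0,0,0,0,0,0]
    - [0,0,0,0,0,0]
    - [0,0,0,0,0,0]
    - [0,0,0,0,0,0]
    - [0,0,0,0,0,0]
    - [0,0,0,0,0,0]
  jaw: 1

```text
clock: 8.57
position: [495.6, 190.5, 170.5]
ee_rot: [0.999, -0.032, -0.0, 0.0]
contact_force: [-0.3, 0.4, -0.5]
gripper_width: 83.9
```

Request:
step_arm:
  series:
    - [0,0,0.1,0,0,0]
    - [0,0,0.2,0,0,0]
    - [0,0,0.3,0,0,0]
    - [0,0,0.4,0,0,0]
    - [0,0,0.4,0,0,0]
    - [0,0,0.4,0,0,0]

```text
clock: 9.07
position: [496.4, 191.1, 333.5]
ee_rot: [0.999, -0.032, 0.003, -0.002]
contact_force: [-0.3, 0.8, -1.4]
gripper_width: 84.8
```

```bash
python3 look.py 7 wrist scene
python3 - <<'E'
from h import *
crop(np.load("scene7.npz")["image"],210,160,330,260,6,"s7c.png",1.1)
crop(np.load("wrist7.npz")["image"],240,80,400,380,2,"w7c.png",1.1)
E
```

```text
[495.  190.4 329.8] yaw -3.67 [ 9.995e-01 -3.200e-02 -8.000e-04  2.000e-04] 9.1667 [-0.  -0.4 -0.4] 85.31829771009122 [ 0.67  0.17 -0.05 -0.   -1.36  0.83]
```

View pics/s7c.png

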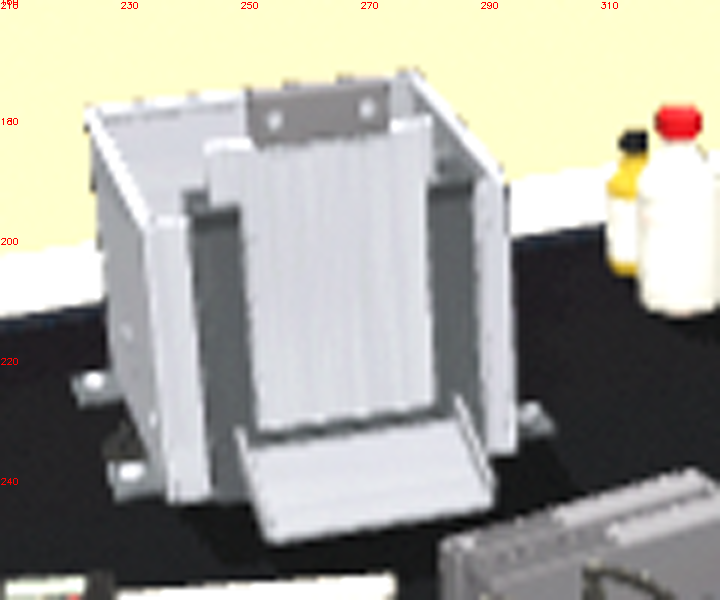

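View pics/w7c.png

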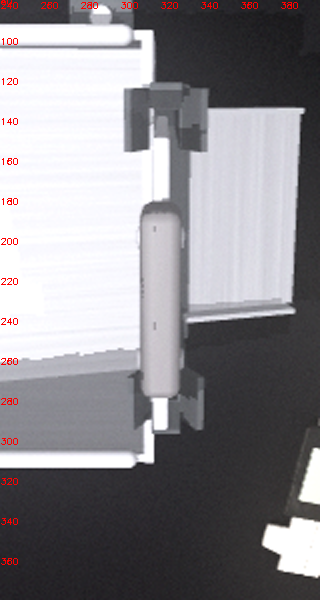

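Run:
```python
from h import *
s=np.load("scene7.npz");w=np.load("wrist7.npz")
hy=np.array([np.cos(np.radians(-3.7)),np.sin(np.radians(-3.7))])
for k in(-55,55):
  for z in (182,187): print(k,z,proj(s,[*(np.array([496.4,190.3])+k*hy),z]).round(1),proj(w,[*(np.array([496.4,190.3])+k*hy),z]).round(1))
```

```text
-55 182 [244.1 183.5] [322.1 292.2]
-55 187 [244.  181.8] [322.1 294.9]
55 182 [282.2 179. ] [322.6 144.4]
55 187 [282.2 177.3] [322.6 144.8]
```

Gate is home: TCP 173.3 at contact, and the blade top in the scene view matches z=182. Next is the tray.

Request:
step_arm:
  series:
    - [0,-0.95,0,0,0,-0.378]
    - [0,-0.95,0,0,0,-0.378]
    - [0,-0.95,0,0,0,-0.378]
    - [0,-0.95,0,0,0,-0.378]
    - [0,-0.95,0,0,0,-0.378]
    - [0,-0.95,0,0,0,-0.378]
    - [0,-0.95,0,0,0,-0.378]
    - [0,-0.95,0,0,0,-0.378]
    - [0,-0.95,0,0,0,-0.378]
    - [0,-0.95,0,0,0,-0.378]

```text
clock: 10.0
position: [494.2, -194.4, 328.2]
ee_rot: [0.945, -0.326, -0.002, 0.001]
contact_force: [0.1, 1.1, 0.8]
gripper_width: 85.6
```

Request:
step_arm:
  series:
    - [-0.04,-0.53,0,0,0,0]
    - [-0.04,-0.53,0,0,0,0]
    - [-0.04,-0.53,0,0,0,0]
    - [-0.04,-0.53,0,0,0,0]
    - [-0.04,-0.53,0,0,0,0]
    - [-0.04,-0.53,0,0,0,0]
    - [-0.04,-0.53,0,0,0,0]
    - [-0.04,-0.53,0,0,0,0]

```text
clock: 10.67
position: [479.2, -401.2, 328.7]
ee_rot: [0.946, -0.323, -0.002, -0.0]
contact_force: [0.8, 0.4, 0.3]
gripper_width: 85.3
```

```bash
python3 look.py 8 wrist
```

```text
[ 479.5 -400.5  329.5] yaw -37.65 [ 9.465e-01 -3.227e-01 -1.200e-03 -3.000e-04] 10.7167 [-0.8  0.3  0.3] 85.08168200813611 [-0.44  0.34  0.18 -0.   -1.42  1.35]
```

View pics/wrist8.png

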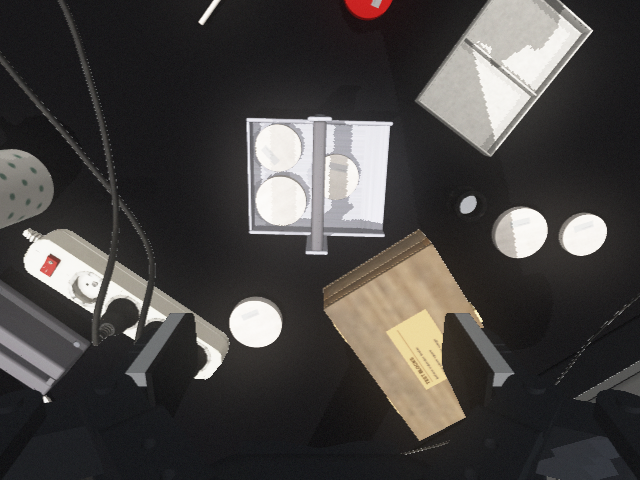

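The wrist view shows the bar of the scoop tray at column 318, rows 118–252, with three discs at (278,147), (281,200) and (338,177). Other things it could be mistaken for:
- Divided white tray at (505,75): no handle, so not it.
- Loose white discs at (255,322), (520,232) and (583,234): not in the tray.
- Red disc at (368,5): the look-alike.

I choose the tray with the bridge bar.

Run:
```python
from h import *
d=np.load("wrist8.npz");crop(d["image"],235,105,405,265,4,"w8c.png",1)
```

```text
(no output)
```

View pics/w8c.png

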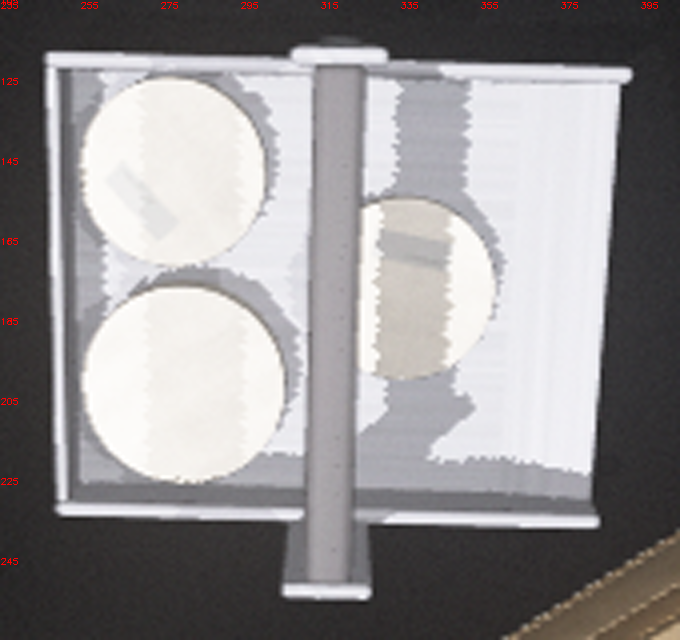

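Run:
```python
from h import *
d=np.load("wrist8.npz")
C=lambda x,y,z:onz(d,235+x/4,105+y/4,z)[:2]
a=C(338,64,83);b=C(327,582,83);print(a,b,np.linalg.norm(a-b),(a+b)/2,np.degrees(np.arctan2(*(a-b)[::-1])))
a1=C(340,48,83);b1=C(326,597,83);print("brk",a1,b1,np.linalg.norm(a1-b1),(a1+b1)/2,np.degrees(np.arctan2(*(a1-b1)[::-1])))
l1=C(632,75,29);l2=C(600,522,29);m=C(47,55,29);n=C(57,512,29);print("wall tops",l1,l2,m,n,np.linalg.norm(l1-l2),np.linalg.norm(m-n),np.linalg.norm(l1-m),(l1+l2+m+n)/4,np.degrees(np.arctan2(*(m-n)[::-1])),np.degrees(np.arctan2(*(l1-l2)[::-1])))
```

```text
[ 532.3383915  -441.55863982] [ 437.75967705 -365.09412249] 121.62218398149538 [ 485.04903427 -403.32638115] -38.95466981366126
brk [ 534.77243529 -444.00076044] [ 434.85319329 -362.52988893] 128.923845066888 [ 484.81281429 -403.26532468] -39.19267337346477
wall tops [ 483.6092312  -498.49024522] [ 391.52553655 -423.92191855] [ 578.28581565 -383.98220194] [ 485.04292581 -307.66378977] 118.48983992047381 120.49371992186116 148.5790954959509 [ 484.6158773  -403.51453887] -39.299996744268675 -39.00015821733285
```

Request:
step_arm:
  series:
    - [0.0138,-0.0073,-0.1,0,0,-0.016]
    - [0.0138,-0.0073,-0.2,0,0,-0.016]
    - [0.0138,-0.0073,-0.3,0,0,-0.016]
    - [0.0138,-0.0073,-0.4,0,0,-0.016]
    - [0.0138,-0.0073,-0.48,0,0,-0.016]
    - [0.0138,-0.0073,-0.524,0,0,-0.016]
    - [0.0138,-0.0073,-0.524,0,0,-0.016]
    - [0.0138,-0.0073,-0.524,0,0,-0.016]

```text
clock: 11.38
position: [485.5, -403.0, 121.1]
ee_rot: [0.943, -0.334, -0.001, 0.0]
contact_force: [-0.9, -0.0, 0.5]
gripper_width: 85.6
```

```bash
python3 look.py 9 wrist
```

```text
[ 486.4 -403.9  122.7] yaw -38.98 [ 9.427e-01 -3.337e-01  1.100e-03  5.000e-04] 11.4333 [ 0.1 -0.   1.2] 85.4757203609624 [-0.44  0.49 -0.12  0.   -0.96  1.33]
```

View pics/wrist9.png

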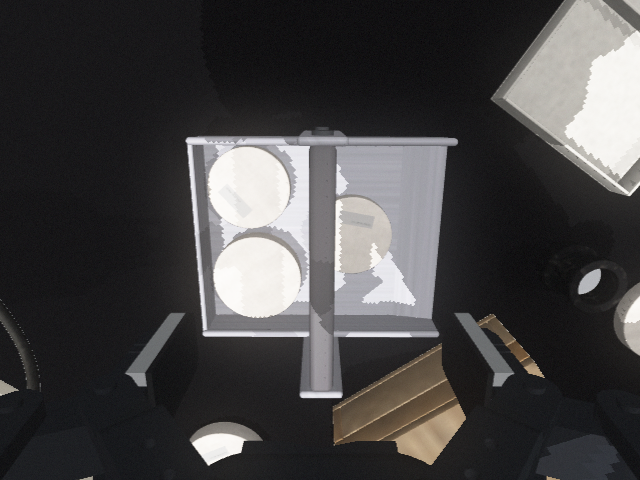

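Request:
step_arm:
  series:
    - [0,0,-0.07,0,0,0]
    - [0,0,-0.13,0,0,0]
    - [0,0,-0.165,0,0,0]
    - [0,0,-0.176,0,0,0]
    - [0,0,-0.176,0,0,0]

```text
clock: 11.85
position: [485.9, -404.4, 51.7]
ee_rot: [0.942, -0.334, 0.001, 0.0]
contact_force: [0.1, 1.1, 0.4]
gripper_width: 85.5
```

Request:
step_arm:
  series:
    - [0,0,0,0,0,0]
    - [0,0,0,0,0,0]
    - [0,0,0,0,0,0]
    - [0,0,0,0,0,0]
    - [0,0,0,0,0,0]
    - [0,0,0,0,0,0]
    - [0,0,0,0,0,0]
    - [0,0,0,0,0,0]
    - [0,0,0,0,0,0]
  jaw: -1

```text
clock: 12.6
position: [485.4, -404.5, 51.2]
ee_rot: [0.942, -0.335, 0.0, 0.0]
contact_force: [-0.9, 0.9, 4.0]
gripper_width: 10.9
```

Request:
step_arm:
  series:
    - [0,0,0.01,0,0,0]
    - [0,0,0.04,0,0,0]
    - [0,0,0.09,0,0,0]
    - [0,0,0.15,0,0,0]
    - [0,0,0.22,0,0,0]
    - [0,0,0.3,0,0,0]
    - [0,0,0.38,0,0,0]
    - [0,0,0.46,0,0,0]
    - [0,0,0.53,0,0,0]
    - [0,0,0.58,0,0,0]
    - [0,0,0.61,0,0,0]
    - [0,0,0.62,0,0,0]

```text
clock: 13.6
position: [485.1, -404.5, 301.1]
ee_rot: [0.942, -0.335, 0.001, 0.0]
contact_force: [0.3, -0.2, -5.0]
gripper_width: 11.4
```

```bash
python3 look.py 10 wrist scene
```

```text
[ 484.7 -404.   298.5] yaw -39.14 [ 9.422e-01 -3.350e-01 -3.000e-04 -4.000e-04] 13.7 [-0.1  0.4 -5.3] 11.140679174794096 [-0.44  0.36  0.14 -0.   -1.35  1.33]
```

View pics/wrist10.png

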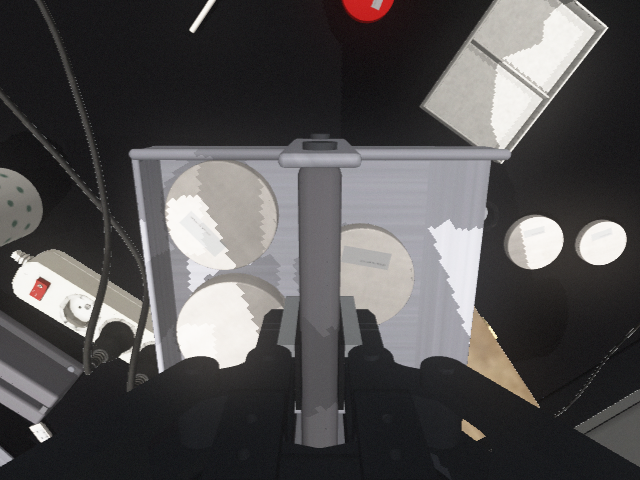

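View pics/scene10.png

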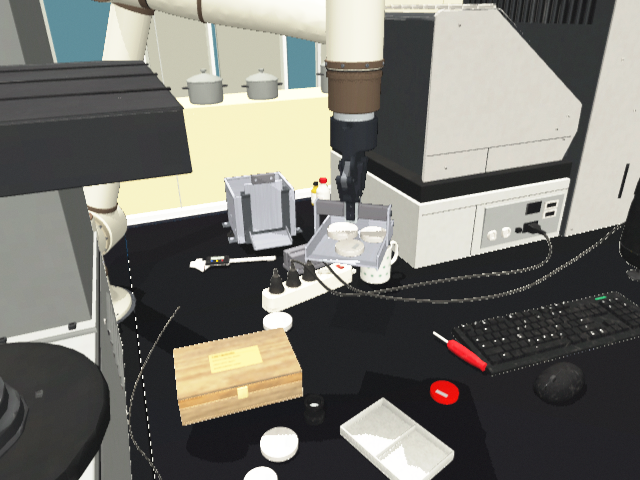

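Request:
step_arm:
  series:
    - [0,0.01,0,0,0,0]
    - [0.002,0.03,0,0,0,-0.01]
    - [0.005,0.06,0,0,0,-0.025]
    - [0.01,0.1,0,0,0,-0.045]
    - [0.015,0.155,0,0,0,-0.065]
    - [0.02,0.22,0,0,0,-0.09]
    - [0.026,0.29,0,0,0,-0.115]
    - [0.032,0.365,0,0,0,-0.14]
    - [0.038,0.44,0,0,0,-0.165]
    - [0.044,0.515,0,0,0,-0.19]
    - [0.05,0.59,0,0,0,-0.215]
    - [0.056,0.665,0,0,0,-0.24]

```text
clock: 14.7
position: [506.2, -136.6, 296.8]
ee_rot: [0.862, -0.506, -0.002, 0.001]
contact_force: [1.1, -0.8, -5.2]
gripper_width: 10.9
```

Request:
step_arm:
  series:
    - [0.006,0.075,0,0,0,-0.026]
    - [0.013,0.15,0,0,0,-0.053]
    - [0.02,0.225,0,0,0,-0.08]
    - [0.027,0.3,0,0,0,-0.11]
    - [0.034,0.375,0,0,0,-0.14]
    - [0.041,0.45,0,0,0,-0.17]
    - [0.048,0.525,0,0,0,-0.2]
    - [0.055,0.6,0,0,0,-0.23]
    - [0.062,0.675,0,0,0,-0.26]
    - [0.068,0.75,0,0,0,-0.29]
    - [0.073,0.82,0,0,0,-0.315]
    - [0.077,0.885,0,0,0,-0.335]

```text
clock: 15.7
position: [537.0, 217.2, 296.5]
ee_rot: [-0.701, 0.713, 0.001, -0.002]
contact_force: [0.9, -1.0, -5.7]
gripper_width: 10.9
```

Request:
step_arm:
  series:
    - [0.002,0.055,0,0,0,-0.015]
    - [0.003,0.1,0,0,0,-0.025]
    - [0.003,0.135,0,0,0,-0.03]
    - [0.003,0.155,0,0,0,-0.032]
    - [0.003,0.165,0,0,0,-0.032]
    - [0.003,0.169,0,0,0,-0.032]
    - [0.003,0.169,0,0,0,-0.032]
    - [0.003,0.169,0,0,0,-0.032]

```text
clock: 16.37
position: [539.4, 282.3, 298.6]
ee_rot: [-0.683, 0.73, -0.0, -0.0]
contact_force: [0.5, 0.6, -5.5]
gripper_width: 11.4
```

```bash
python3 look.py 11 wrist scene
```

```text
[539.5 282.4 298.9] yaw 266.19 [-0.6832  0.7302 -0.     -0.    ] 16.4667 [-0.1  0.2 -7.4] 10.973472309865409 [ 0.75  0.32  0.08  0.   -1.33 -0.81]
```

View pics/wrist11.png

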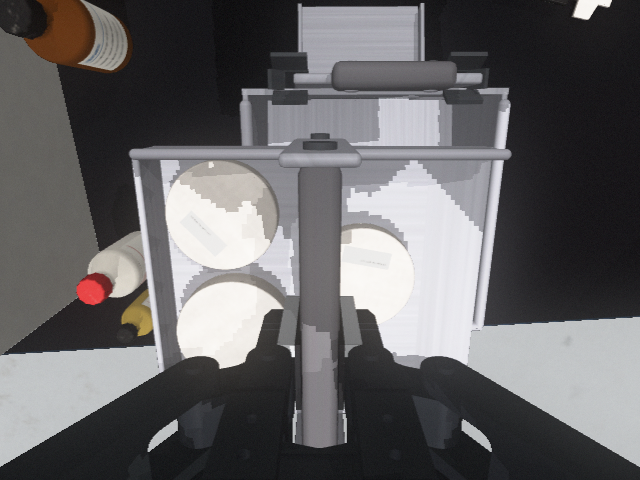

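View pics/scene11.png

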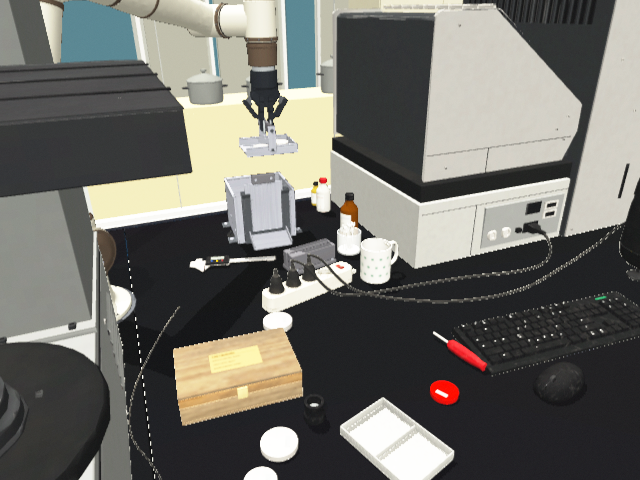

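Request:
step_arm:
  series:
    - [0,0,0,-0.003,-0.04,0]
    - [0,0,0,-0.006,-0.09,0]
    - [0,0,-0.02,-0.01,-0.15,0]
    - [0,0,-0.04,-0.0135,-0.2,0]
    - [0,0,-0.05,-0.0147,-0.222,0]
    - [0,0,-0.05,-0.0147,-0.222,0]

```text
clock: 16.97
position: [536.7, 280.6, 276.3]
ee_rot: [-0.674, 0.719, -0.127, 0.116]
contact_force: [-0.3, -0.5, -6.7]
gripper_width: 10.9
```

```bash
python3 look.py 12 wrist scene; python3 -c "
from h import *
crop(np.load('scene12.npz')['image'],200,90,340,260,4,'s12c.png')"
```

```text
[539.3 282.7 279.2] yaw 266.23 [-0.6731  0.7189 -0.1267  0.1185] 17.0667 [ 0.7 -0.4 -5.7] 11.066600848172055 [ 0.87  0.19 -0.32  0.37 -0.88 -1.15]
```

View pics/s12c.png

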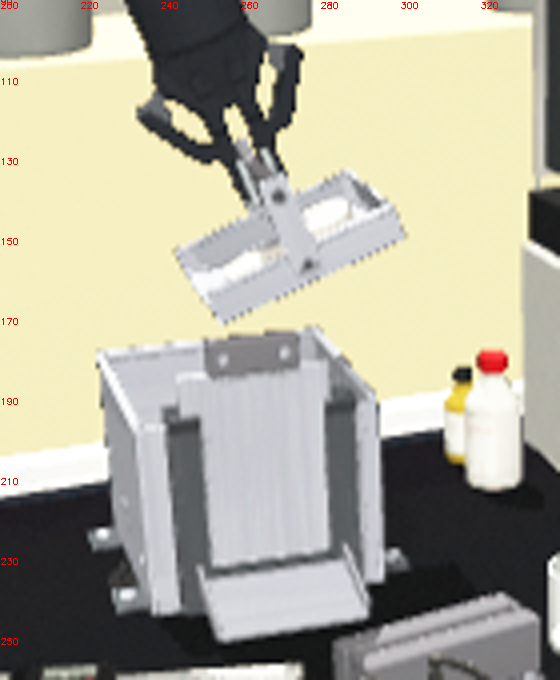

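Request:
step_arm:
  series:
    - [0,0,-0.015,-0.004,-0.06,0]
    - [0,0,-0.035,-0.008,-0.12,0]
    - [0,0,-0.055,-0.012,-0.18,0]
    - [0,0,-0.075,-0.016,-0.24,0]
    - [0,0,-0.0875,-0.02,-0.3,0]
    - [0,0,-0.0925,-0.024,-0.36,0]
    - [0,0,-0.0925,-0.0257,-0.388,0]
    - [0,0,-0.0925,-0.0257,-0.388,0]
    - [0,0,-0.0925,-0.0257,-0.388,0]
    - [0,0,-0.0925,-0.0257,-0.388,0]

```text
clock: 17.9
position: [539.3, 284.8, 244.4]
ee_rot: [-0.604, 0.651, -0.337, 0.313]
contact_force: [0.5, -1.4, -3.3]
gripper_width: 11.3
```

```bash
python3 look.py 13 wrist scene top; python3 -c "
from h import *
crop(np.load('scene13.npz')['image'],200,90,340,260,4,'s13c.png')"
```

```text
[540.3 286.4 246.8] yaw 266.11 [-0.6056  0.6482 -0.3383  0.314 ] 18.05 [ 0.4 -0.5 -2.3] 11.19680276139123 [ 0.62  0.16 -0.9   2.05 -0.63 -2.59]
```

View pics/s13c.png

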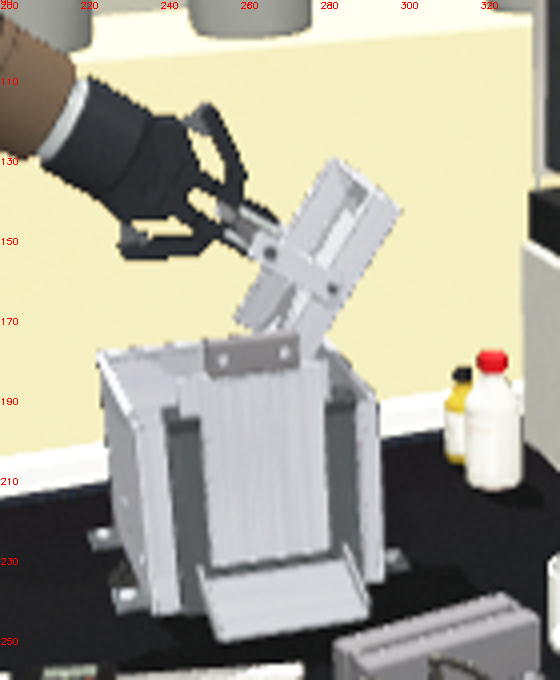

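View pics/wrist13.png

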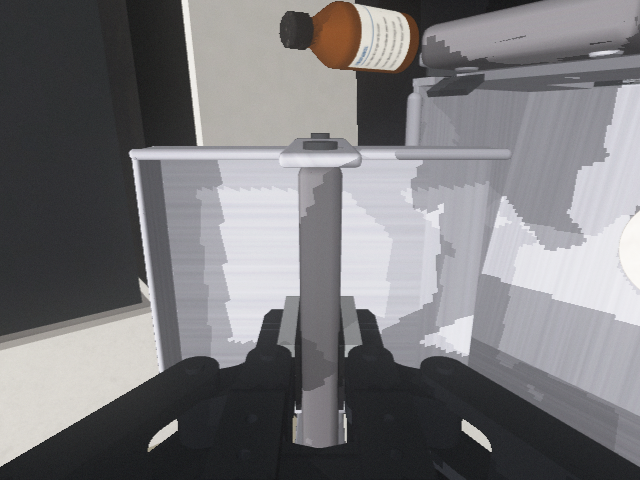

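View pics/top13.png

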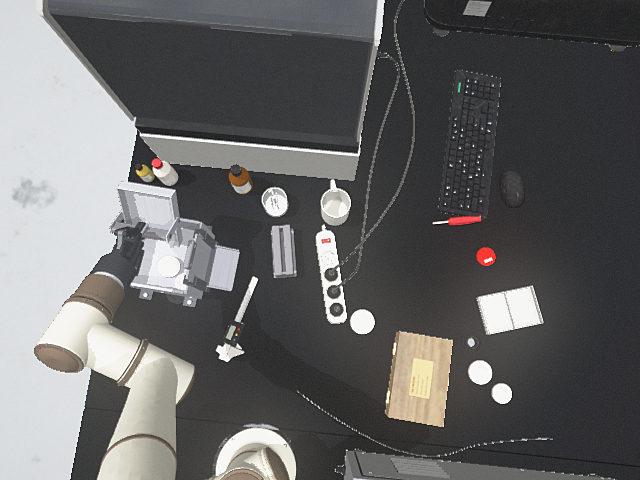

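Request:
step_arm:
  series:
    - [0,0,0,0.003,0.04,0]
    - [0,0,0.01,0.006,0.08,0]
    - [0,0,0.02,0.0088,0.12,0]
    - [0,0,0.02,0.01,0.15,0]
    - [0,0,0.02,0.01,0.15,0]

```text
clock: 18.47
position: [540.2, 288.5, 257.1]
ee_rot: [-0.638, 0.684, -0.258, 0.242]
contact_force: [-1.2, 0.4, -3.2]
gripper_width: 11.4
```

```bash
python3 look.py 14 wrist top; python3 -c "
from h import *
crop(np.load('top14.npz')['image'],100,170,260,310,5,'t14c.png',.9)"
```

```text
[539.  288.2 255. ] yaw 266.3 [-0.6394  0.6821 -0.2597  0.2416] 18.5667 [-0.6  0.5 -2.8] 11.243438985707924 [ 0.8   0.13 -0.79  1.36 -0.54 -2.04]
```

View pics/t14c.png

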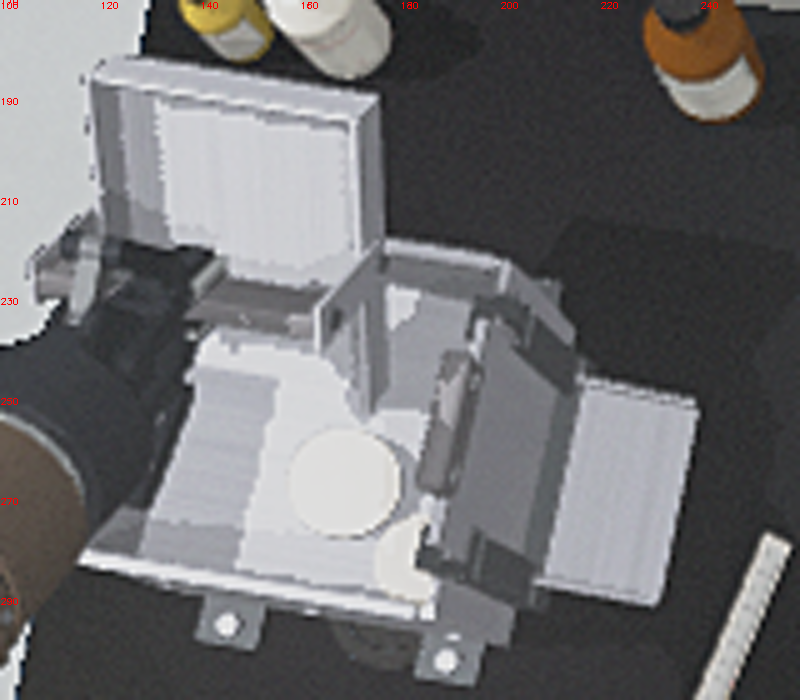

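View pics/wrist14.png

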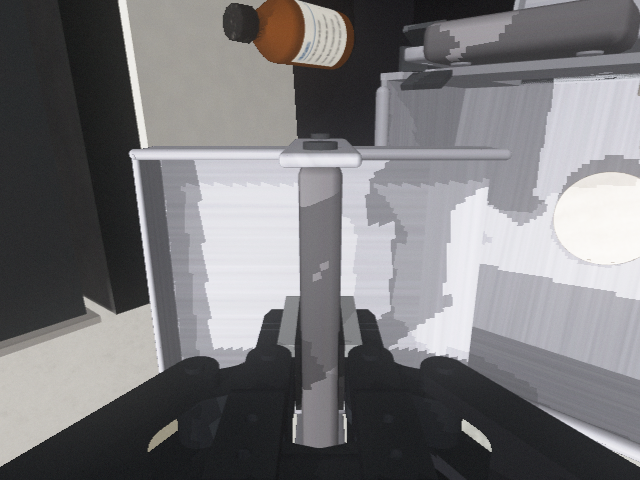

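Request:
step_arm:
  series:
    - [0,0,0.03,0,0,0]
    - [0,0,0.08,0,0,0]
    - [0,0,0.14,0,0.01,0]
    - [0,0,0.18,0,0.02,0]
    - [0,0,0.2,0,0.03,0]
    - [0,0,0.2,0,0.03,0]

```text
clock: 19.07
position: [539.6, 286.9, 336.8]
ee_rot: [-0.644, 0.689, -0.245, 0.226]
contact_force: [0.5, 0.8, -2.9]
gripper_width: 11.3
```

```bash
python3 look.py 15 wrist top scene; python3 -c "
from h import *
crop(np.load('top15.npz')['image'],100,150,260,310,4,'t15c.png',.9);crop(np.load('scene15.npz')['image'],200,90,340,260,4,'s15c.png')"
```

```text
[538.3 284.7 331.6] yaw 266.22 [-0.6449  0.689  -0.2453  0.2218] 19.2167 [-0.3 -0.  -3.5] 11.263971931073332 [ 0.92  0.08 -0.59  0.91 -0.73 -1.63]
```

View pics/t15c.png

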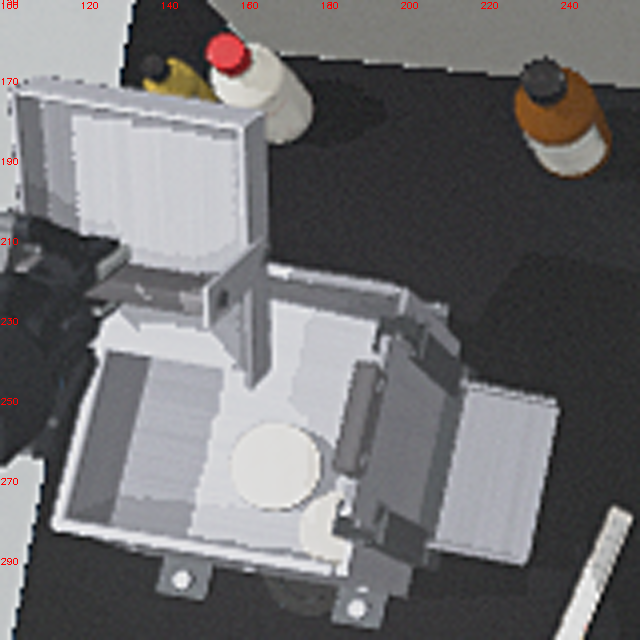

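View pics/wrist15.png

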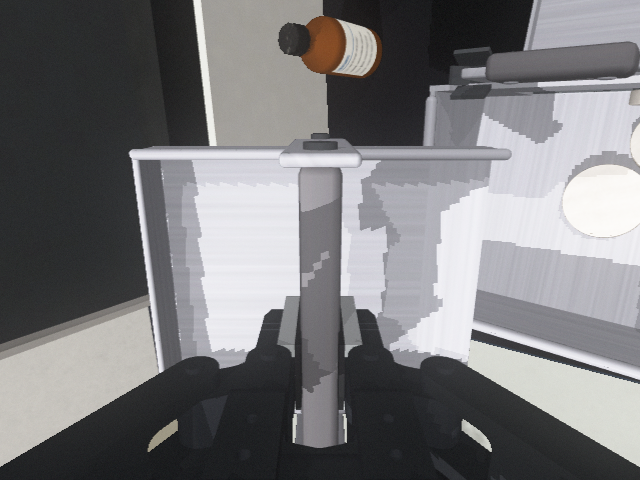

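View pics/s15c.png

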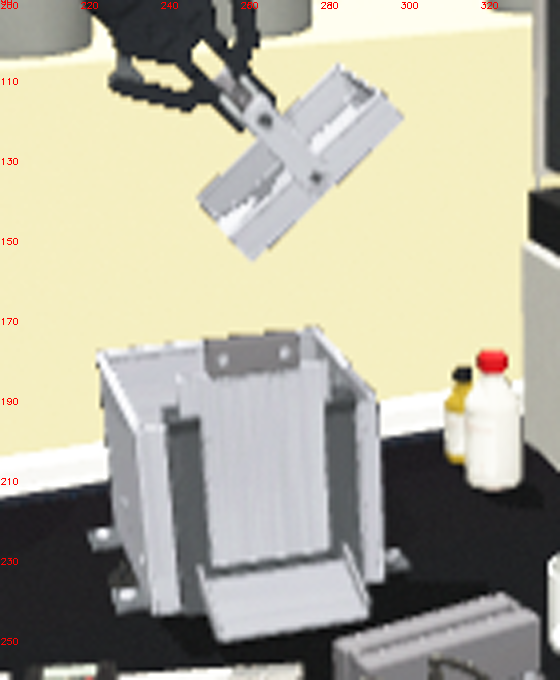

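Request:
step_arm:
  series:
    - [-0.05,0,0.01,0,0.02,0]
    - [-0.1,0,0.02,0,0.05,0]
    - [-0.15,0,0.02,0,0.09,0]
    - [-0.18,0,0.02,0,0.11,0]
    - [-0.2,0,0.02,0,0.12,0]
    - [-0.2,0,0.02,0,0.12,0]

```text
clock: 19.72
position: [457.9, 285.1, 340.4]
ee_rot: [-0.665, 0.707, -0.183, 0.157]
contact_force: [-1.1, 0.2, -3.5]
gripper_width: 11.3
```

```bash
python3 look.py 16 wrist
```

```text
[458.3 285.1 340.1] yaw 266.5 [-0.665   0.7069 -0.1832  0.1566] 19.7667 [ 0.6 -0.  -3. ] 11.064614206144425 [ 1.07  0.01 -0.48  0.55 -0.96 -1.42]
```

View pics/wrist16.png

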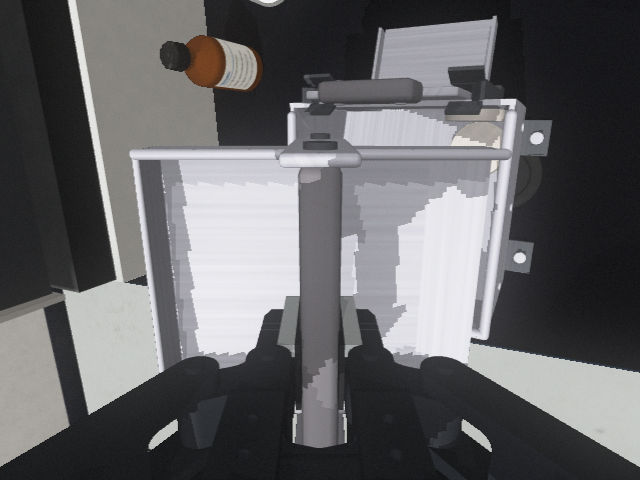

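```bash
python3 -c "
from h import *
crop(np.load('wrist16.npz')['image'],400,60,540,180,5,'w16c.png',1)
crop(np.load('wrist15.npz')['image'],540,60,640,260,3,'w15c.png',1)"
```

```text
(no output)
```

View pics/w16c.png

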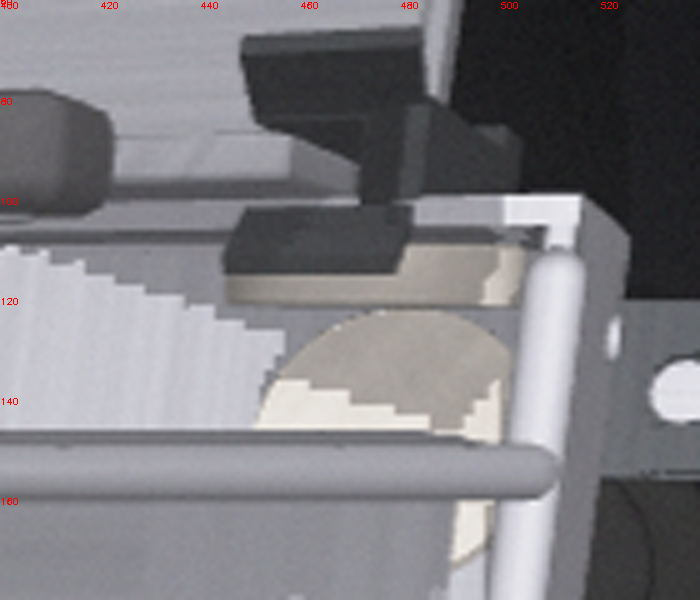

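View pics/w15c.png

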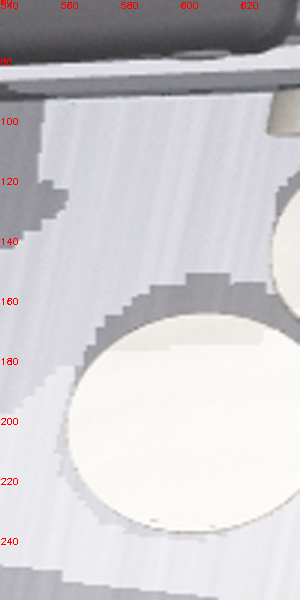

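Run:
```python
from h import *
from scipy.spatial.transform import Rotation as R
s=arm.read_state();c=R.from_quat(s["ee_rot"])
def lvl(y): a=np.radians(y)/2; return R.from_quat([np.cos(a),np.sin(a),0,0])
print(((lvl(-93.8)*c.inv()).as_rotvec()/(np.pi/2)).round(4), np.degrees((lvl(-93.8)*c.inv()).magnitude()))
```

```text
[ 0.0345  0.308  -0.0033] 27.893234367632324
```

Request:
step_arm:
  series:
    - [0,0,0,0.006,0.06,0]
    - [0,-0.03,0,0.013,0.12,0]
    - [0,-0.1,0,0.02,0.18,0]
    - [0.02,-0.17,0,0.027,0.24,0]
    - [0.04,-0.25,0,0.0345,0.308,-0.003]
    - [0.06,-0.34,0,0.0345,0.308,-0.003]
    - [0.06,-0.43,0,0.0345,0.308,-0.003]
    - [0.06,-0.52,0,0.0345,0.308,-0.003]
    - [0.06,-0.61,0,0.0345,0.308,-0.003]
    - [0.06,-0.65,0,0.0345,0.308,-0.003]
    - [0.06,-0.65,0,0.0345,0.308,-0.003]

```text
clock: 20.68
position: [481.9, 21.0, 339.9]
ee_rot: [-0.681, 0.732, -0.0, -0.002]
contact_force: [0.5, -0.1, -3.4]
gripper_width: 11.6
```

```bash
python3 look.py 17 scene;python3 - <<'E'
from h import *
from scipy.spatial.transform import Rotation as R
s=arm.read_state();c=R.from_quat(s["ee_rot"])
a=np.radians(-39.1)/2; l=R.from_quat([np.cos(a),np.sin(a),0,0])
print(((l*c.inv()).as_rotvec()/(np.pi/2)).round(4),(np.array([485,-404])-s["position"][:2])/400)
E
```

```text
[482.2  22.6 339.8] yaw 265.89 [-6.813e-01  7.320e-01  2.000e-04 -1.100e-03] 20.7333 [-0.7  0.7 -3.5] 11.291060289076047 [ 0.38  0.08 -0.13  0.   -1.37 -0.46]
[ 0.0012 -0.0008  0.6112] [ 0.00708721 -1.06659844]
```

View pics/scene17.png

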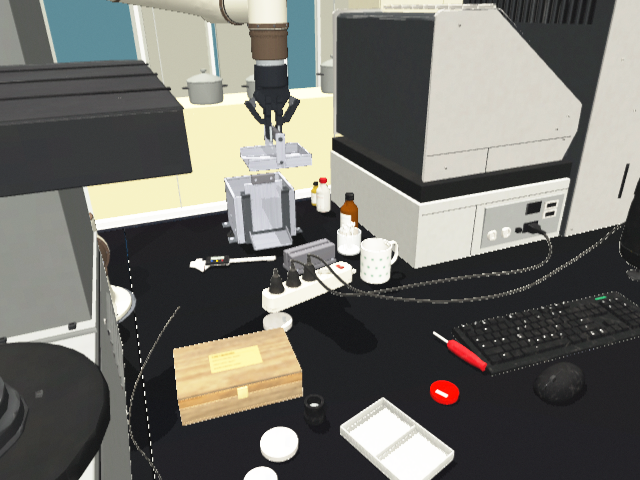

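The tray is level and empty at (275,155) in the scene view, and the bench objects are undisturbed. I'll carry it back to its spot.

Request:
step_arm:
  series:
    - [0.007,-0.04,0,0,0,0.05]
    - [0.007,-0.12,0,0,0,0.11]
    - [0.007,-0.21,0,0,0,0.18]
    - [0.007,-0.3,0,0,0,0.25]
    - [0.007,-0.39,0,0,0,0.32]
    - [0.007,-0.48,0,0,0,0.39]
    - [0.007,-0.57,0,0,0,0.46]
    - [0.007,-0.66,0,0,0,0.53]
    - [0.007,-0.75,0,0,0,0.58]
    - [0.007,-0.84,0,0,0,0.611]
    - [0.007,-0.93,0,0,0,0.611]
    - [0.007,-1.0,0,0,0,0.611]

```text
clock: 21.73
position: [484.9, -377.0, 339.2]
ee_rot: [0.943, -0.333, -0.002, 0.001]
contact_force: [0.7, 0.2, -2.3]
gripper_width: 11.2
```

Request:
step_arm:
  series:
    - [0,-0.04,-0.04,0,0,0]
    - [0,-0.06,-0.1,0,0,0]
    - [0,-0.067,-0.17,0,0,0]
    - [0,-0.067,-0.25,0,0,0]
    - [0,-0.067,-0.33,0,0,0]
    - [0,-0.067,-0.41,0,0,0]
    - [0,-0.067,-0.48,0,0,0]
    - [0,-0.067,-0.54,0,0,0]
    - [0,-0.067,-0.57,0,0,0]
    - [0,-0.067,-0.57,0,0,0]
    - [0,-0.067,-0.57,0,0,0]

```text
clock: 22.65
position: [485.0, -401.1, 111.5]
ee_rot: [0.943, -0.332, -0.002, 0.001]
contact_force: [0.2, -0.1, -1.6]
gripper_width: 11.0
```

```bash
python3 look.py 18 scene wrist; python3 -c "
from h import *
crop(np.load('scene18.npz')['image'],260,250,420,420,4,'s18c.png',1)"
```

```text
[ 486.1 -401.7  113.8] yaw -38.78 [ 9.433e-01 -3.320e-01  1.000e-04  8.000e-04] 22.75 [-0.1 -1.  -2.3] 11.153725419575297 [-0.43  0.49 -0.13  0.   -0.95  1.33]
```

View pics/s18c.png

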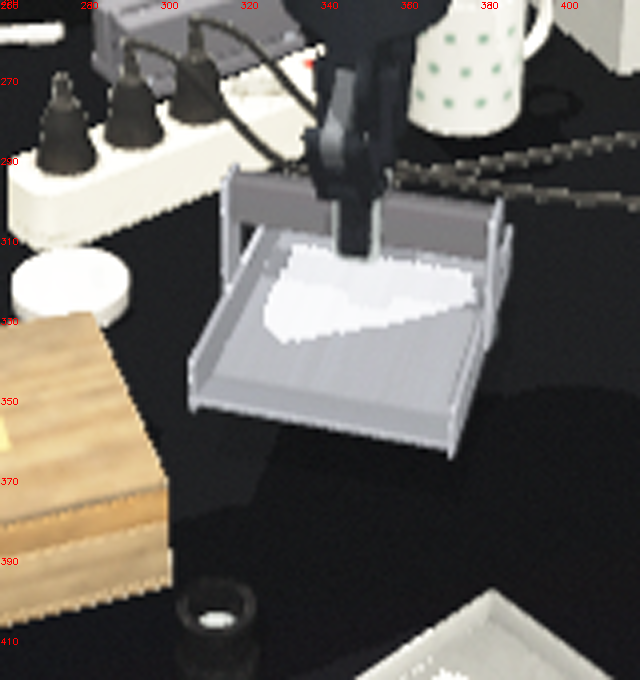

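Request:
step_arm:
  series:
    - [0,-0.005,-0.04,0,0,0]
    - [0,-0.005,-0.08,0,0,0]
    - [0,-0.005,-0.11,0,0,0]
    - [0,-0.005,-0.135,0,0,0]
    - [0,-0.005,-0.148,0,0,0]
    - [0,-0.005,-0.154,0,0,0]
    - [0,-0.005,-0.157,0,0,0]
    - [0,-0.005,-0.157,0,0,0]

```text
clock: 23.42
position: [485.6, -403.6, 51.3]
ee_rot: [0.943, -0.332, -0.0, 0.0]
contact_force: [-1.8, 1.6, 1.9]
gripper_width: 11.1
```

Request:
step_arm:
  series:
    - [0,0,-0.003,0,0,0]
    - [0,0,-0.003,0,0,0]

```text
clock: 23.58
position: [485.6, -403.6, 51.2]
ee_rot: [0.943, -0.332, 0.0, 0.001]
contact_force: [-3.0, 2.5, 7.5]
gripper_width: 11.1
```

Request:
step_arm:
  series:
    - [0,0,0,0,0,0]
    - [0,0,0,0,0,0]
    - [0,0,0,0,0,0]
    - [0,0,0,0,0,0]
    - [0,0,0,0,0,0]
    - [0,0,0,0,0,0]
    - [0,0,0,0,0,0]
  jaw: 1

```text
clock: 24.17
position: [485.1, -403.2, 48.5]
ee_rot: [0.943, -0.332, -0.001, 0.0]
contact_force: [0.2, 0.2, 0.4]
gripper_width: 85.6
```

Request:
step_arm:
  series:
    - [0,0,0.05,0,0,0]
    - [0,0,0.12,0,0,0]
    - [0,0,0.2,0,0,0]
    - [0,0,0.3,0,0,0]
    - [0,0,0.4,0,0,0]
    - [0,0,0.5,0,0,0]
    - [0,0,0.6,0,0,0]
    - [0,0,0.6,0,0,0]

```text
clock: 24.83
position: [487.7, -405.8, 299.4]
ee_rot: [0.943, -0.332, 0.008, 0.003]
contact_force: [0.2, -2.0, 2.0]
gripper_width: 85.5
```

```bash
python3 look.py 19 scene wrist top; python3 -c "
from h import *
crop(np.load('top19.npz')['image'],110,200,240,310,5,'t19c.png',.9)
d=np.load('top19.npz');e=arm.get_image('scene')"
```

```text
[ 484.9 -402.8  288.7] yaw -38.83 [ 9.431e-01 -3.324e-01 -7.000e-04 -2.000e-04] 24.9833 [ 0.1 -0.1 -1.1] 85.32983195297251 [-0.44  0.36  0.12 -0.   -1.33  1.33]
```

View pics/scene19.png

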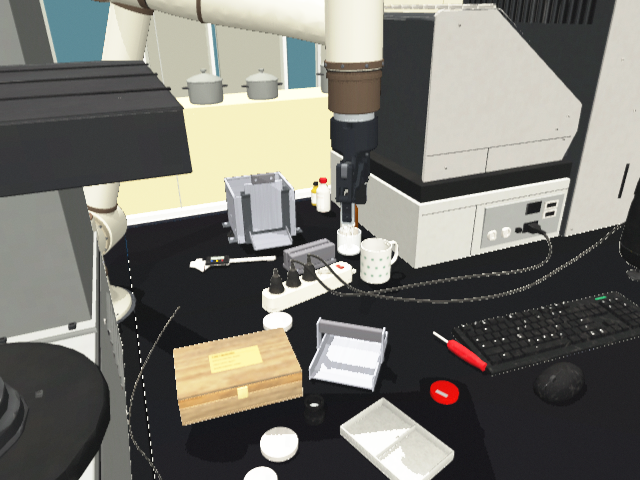

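View pics/wrist19.png

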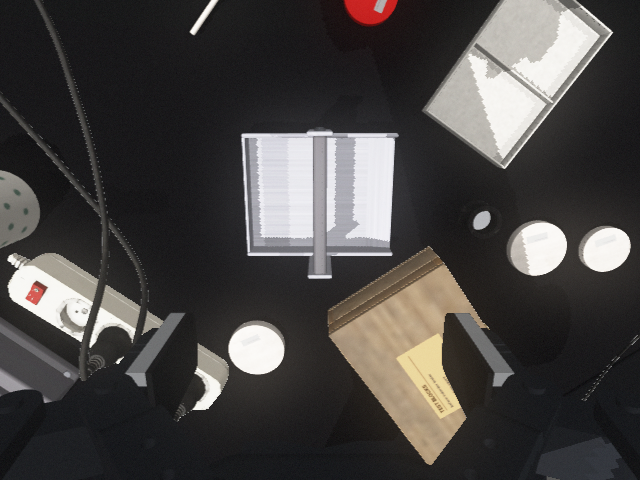

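View pics/top19.png

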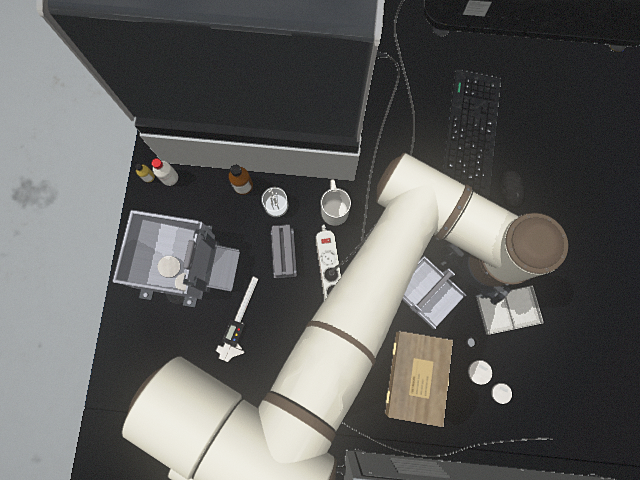

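View pics/t19c.png

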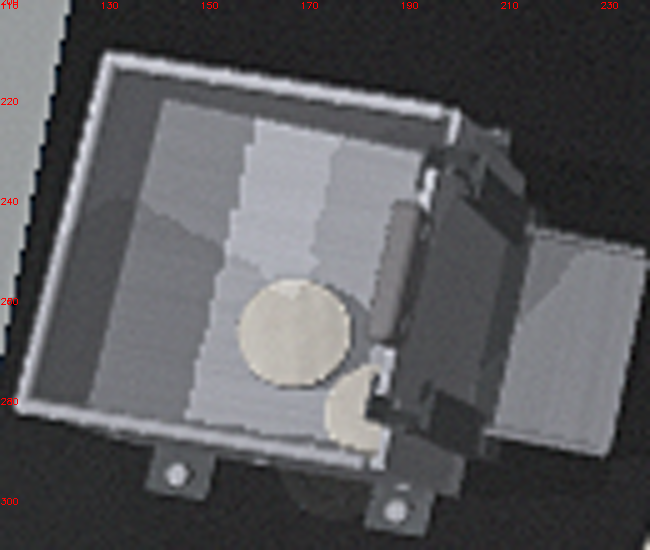

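The tray sits flat and empty at (320,195) in the wrist view. Two discs are clear in the hopper; I'll look at the third from above the basin.

Request:
step_arm:
  series:
    - [0,0.08,0.05,0,0,0.05]
    - [0,0.98,0.13,0,0,0.33]
    - [0,0.98,0.13,0,0,0.33]
    - [0,0.98,0.13,0,0,0.33]
    - [0,0.98,0.13,0,0,0.33]
    - [0,0.98,0.13,0,0,0.33]
    - [0,0.98,0.13,0,0,0.33]
    - [0,0.98,0.13,0,0,0.33]
    - [0,0.98,0.13,0,0,0.33]
    - [0,0.98,0.13,0,0,0.33]
    - [0,0.98,0.13,0,0,0.33]

```text
clock: 25.95
position: [484.7, -7.3, 339.4]
ee_rot: [0.997, -0.077, -0.002, 0.0]
contact_force: [-0.2, 0.0, -0.0]
gripper_width: 85.4
```

Request:
step_arm:
  series:
    - [-0.08,0.66,0,0,0,0]
    - [-0.08,0.66,0,0,0,0]
    - [-0.08,0.66,0,0,0,0]
    - [-0.08,0.66,0,0,0,0]
    - [-0.08,0.66,0,0,0,0]
    - [-0.08,0.66,0,0,0,0]
    - [-0.08,0.66,0,0,0,0]
    - [-0.08,0.66,0,0,0,0]
    - [-0.08,0.66,0,0,0,0]

```text
clock: 26.7
position: [452.6, 253.0, 338.7]
ee_rot: [0.997, -0.079, -0.002, 0.002]
contact_force: [-0.1, -0.4, 0.3]
gripper_width: 85.3
```

```bash
python3 look.py 20 wrist
```

```text
[452.8 252.2 339.2] yaw -9.11 [ 0.9968 -0.0795 -0.002   0.0017] 26.75 [ 0.5 -0.5  0. ] 85.53328946195272 [ 0.82  0.14 -0.05 -0.   -1.38  0.59]
```

View pics/wrist20.png

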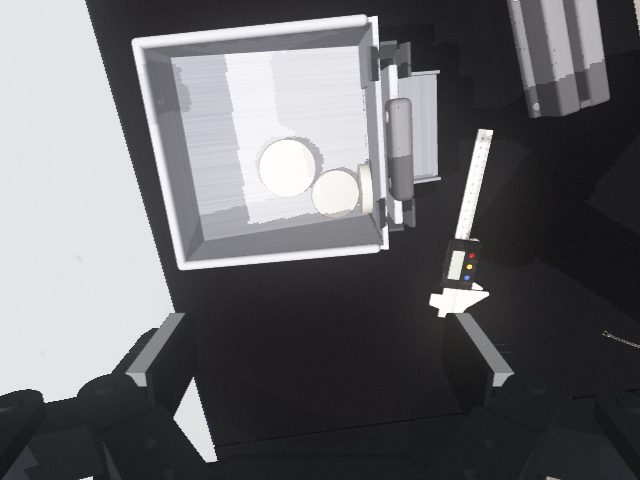

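Run:
```python
from h import *
d=np.load("wrist20.npz")
hx=np.array([0.0645,0.998]);hy=np.array([-hx[1],hx[0]]);c=np.array([502.1,283.6])
for u,v,zs in((365,188,(65,85)),(287,167,(65,75)),(335,194,(45,60)),(388,97,(207,)),(405,200,(207,)),(372,188,(85,)),(358,188,(85,)),(383,25,(145,)),(388,245,(145,))):
  for z in zs:
    p=onz(d,u,v,z)[:2]-c;print((u,v,z),"hopper x,y",(p@hx).round(1),(p@hy).round(1))
crop(d["image"],300,80,420,260,4,"w20c.png",.9)
```

```text
(365, 188, 65) hopper x,y -80.0 49.8
(365, 188, 85) hopper x,y -78.0 46.1
(287, 167, 65) hopper x,y -4.7 21.7
(287, 167, 75) hopper x,y -5.5 20.6
(335, 194, 45) hopper x,y -50.1 56.9
(335, 194, 60) hopper x,y -49.7 54.0
(388, 97, 207) hopper x,y -83.7 -32.0
(405, 200, 207) hopper x,y -92.1 34.0
(372, 188, 85) hopper x,y -84.7 46.7
(358, 188, 85) hopper x,y -71.4 45.4
(383, 25, 145) hopper x,y -92.4 -82.8
(388, 245, 145) hopper x,y -88.5 85.1
```

View pics/w20c.png

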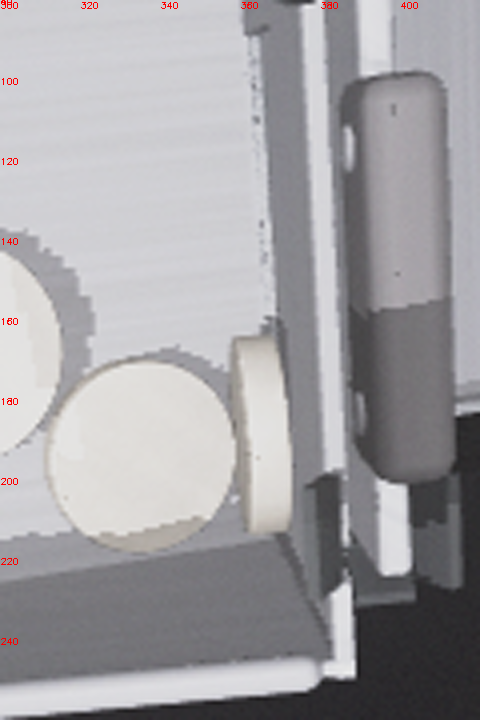

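The wrist view shows all three discs behind the gate:
- Flat at (287,167).
- Flat at (335,194).
- On edge at (365,188), at hopper x about -79 mm and y about 48 mm.

The gate grip is at (400,150), and the arm is clear of everything. I'll hand in.

Run:
```python
from h import *
a=cv2.imread("pics/scene0.png").astype(int);b=cv2.imread("pics/scene19.png").astype(int)
for n,(x0,y0,x1,y1) in dict(mug=(360,237,398,283),cal=(188,252,278,273),spare=(262,312,293,332)).items(): print(n,np.abs(a-b)[y0:y1,x0:x1].mean().round(1))
print(arm.job_done(), arm.read_state()["clock"])
```

```text
mug 4.9
cal 3.8
spare 3.7
the job is handed in; nothing more can be done
the job is handed in; nothing more can be done
```

The job is handed in with all steps done: gate home, three blocks in the hopper, and the empty tray back on the bench. The interface reported no verdict; the last clock reading before hand-in was about 27 s of the 72 s allowed.

- **Gate:** I moved the blade from its stand into the hopper channel. The TCP stopped at 173.3 mm with about 10 N on it, close to the 172.9 mm expected for home. In the scene view the blade top matched a foot height of 34 mm. A wrist view put the blade about 2 mm off centre along its width, inside the 8 mm allowed.
- **Blocks:** I tipped the tray about 55° over the hopper mouth and all three discs slid out together. The last wrist view shows all three behind the gate. Two lie flat and one stands on edge against the front wall, with its centre about 79 mm in front of the hopper's centre (limit 88 mm).
- **Tray:** It is back where it started, empty, flat and the right way up, and the gripper was lifted clear.
- **Bystanders:** The mug, caliper and spare block looked unchanged between the before and after scene images. The swab jar and cleaner were only compared by eye in the top view.

**Joint limit:** while tipping, joint 4 read 2.05 rad, right at the end of its range. I backed off straight away and the moves after that behaved normally, but I cannot confirm that it never went past the limit.

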